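# Build up the tensioner hub in its jig and hold the lever over it

### The arm

A 6-joint arm with a two-finger parallel gripper is mounted at the origin on a cart in front of the work surface, level with it; the furniture and walls round the work are solid. World frame = base frame: x ahead of the robot, y to its left, z up, the work surface at z = 0. Lengths are in m, angles in degrees, forces in N, time in s.
With the tool pointing down it reaches from about 0.375 to 0.925 m from the base axis. Payload 5.7 kg.
Tool frame: the origin (TCP) lies between the finger pads; the fingertips stand 19 mm ahead of it and the grasp point (between the pads) is the TCP; z points along the fingers, y is the line along which they close (so a half turn about z gives the same grasp; the last joint's range is limited). The gripper opens to 88 mm and grips with 3 to 60 N. Pads are 20 mm wide; open, the fingers measure 115 mm over their backs; the gripper's body (75 mm by 178 mm) begins 61 mm behind the grasp point.
Start: joints at [63.478, 20.558, 86.54, -0, 72.909, -6.595], TCP at [0.204, 0.564, 0.206] pointing down, gripper open.
Joint ranges: [-170.27, 170.27], [-57.76, 135], [12.27, 136.19], [-55.21, 235.2], [11.17, 155.16], [-170.74, 170.74]. Speed limits (degrees/s): [136.94, 136.94, 180, 180, 180, 180].

### API

Orientations are given as [roll, pitch, yaw] about the fixed x, y, z axes, in that order (R = Rz(yaw) Ry(pitch) Rx(roll)).
In Python, from workcell import robot gives the robot as it stands.
- The arm moves only by the tool servo_tool, never from a script. Its argument "rows" is a list of rows, each an object with "translation": the shift along the tool's x, y, z in mm, a list of three; "rot": the turn, a rotation vector about the tool's x, y, z in rad, a list of three; "hand": the opening, from 0 (shut) to 1 (fully open). A call has 1 to 5 rows; each row is the pose to reach, as a shift and turn from the pose commanded when the call began, along the tool's axes at that moment; what a row does not reach only later rows make up. A row lasts 1/12 s, in which the tool goes at most 41.7 mm and 7.16 degrees, less where a joint would pass 70% of its speed; a pose out of reach is approached as far as the arm can. A call with a gripper value outside its range is refused whole. The fingers move at their own pace and stop on an object; the grip force is fixed at half the most. Time passes only in rows, so rows that repeat a pose let the fingers close. It gives the time, the measured TCP pose, the force, the opening and the grip force at its end, in the units of the state.
- robot.sense(): the state, without advancing time (a new reading comes with each control period).
- robot.capture(name): name is "scene" or "side" or "wrist"; returns the picture (420x560x3 uint8, blue, green, red); there is no depth.
- robot.camera_model(name): a dict with "intrinsics" (3x3 intrinsics, pixels), "R" (3x3) and "t" (3): a world point X has camera coordinates R X + t. Camera axes: x right, y down, z forward; pixel columns grow to the right and rows downward; lengths in m; the calibration is good to about 2 mm. A picture is of the moment at which its call begins: read the wrist's pose just before it. camera_model takes no time and is no camera call; for the wrist camera it gives the pose at the moment of the call.
- robot.sign_off(): hands the job in; it is judged then, once.
The state is a dict: "time": time; "q": joint angles; "qd": joint speeds; "effort": joint torques, N m; "ee_pos": TCP position; "tcp_rot": TCP orientation; "contact_force": force on the tool from outside, world axes, zero at the start; "ft_torque": the same for the moment, N m; "gripper_width": opening from 0.0 (shut) to 1.0 (fully open); "grip_force": force on a finger pad.
Only numpy, scipy, OpenCV 4.12 (cv2) and the standard library are available. Lean on these libraries where they do the work, as an engineer would, in place of code of your own. Each camera call takes 0.05 s, during which the arm holds its last target. There are 200 camera calls.

### The job

Put the square-footed hub fully home in the jig's square pocket, then set the thicker of the two spacer rings over its spigot, flat on the hub's shoulder; set both down, do not drop them. Then pick up the cast lever by its balance point and finish while still holding it, level and still, lined up to go on: its big bore over the hub's spigot, its small eye over the jig's post, about 15 mm clear above them, so that I can grease the spigot first. Leave the thin ring, the nut and the spanner where they lie.

Things in the scene. Friction and masses are not known exactly. Their poses are not given: they have to be found in the camera images.
- pocket_floor (a point): The jig: fixed steel base plate 250 x 100 x 10 mm. On one end a dark steel nest block 88 x 88 mm, its top 26 mm above the bench, with a square pocket 55 x 55 mm, 12 mm deep. This point: centre of the pocket's floor, 14 mm above the bench. x axis: along the plate towards the post; the pocket's sides lie along x and y; z up.
- post_tip (a point): Tip of the jig's steel post, 170 mm from the pocket's centre along the jig's x: a column of 22 mm diameter up to 80 mm above the bench, on it an 8 mm pin with a tapered tip. This point: the pin's top, 90 mm above the bench.
- hub_mid (a point): Loose hub, bare steel, 0.55 kg, standing. From below: square foot 52 x 52 mm, 12 high, lower edges chamfered 3; round barrel 38 diameter up to 48 (its flat top is the shoulder); spigot 16 diameter up to 76. This point: on its axis, 38 above the underside, on the barrel, clear of the nest block. Foot sides along x and y; z up; any of the 4 ways round fits. Home: underside on the pocket's floor.
- spigot_tip (a point): Centre of the top of the hub's spigot, 76 mm above the hub's underside (90 mm above the bench once the hub is home); its last 4 mm are tapered. z up.
- thick_mid (a point): Thick spacer: loose steel ring, 36 mm outer and 19 mm inner diameter, 18 mm high, 0.09 kg, lying flat. This point: its centre, 9 mm above its underside. z up. Flat on the hub's shoulder its centre is 57 mm above the hub's underside.
- thin_mid (a point): The thin spacer: the same ring but 8 mm high; this point is its centre, 4 mm above its underside. Not to be moved.
- lever_balance (a point): Balance point of the loose cast steel lever (dark, about 0.65 kg, 206 mm long, lying level): boss 46 mm diameter, 34 high, 19 mm bore; eye 27 mm diameter, 34 high, 13 mm hole; between them a straight arm 16 mm wide, flat upright sides, 8 to 28 mm above the underside. Point: on the arm's centre line, 18 above the underside, 60 from bore, 110 from eye. x: from bore to eye; z up.
- lever_bore (a point): Centre of the lever's big bore at its underside (60 mm from the balance point along -x of the lever).
- lever_eye (a point): Centre of the lever's small eye at its underside (110 mm from the balance point along +x of the lever).
- nut: A loose steel hex nut 20 mm across, lying on the bench; bystander.
- spanner: A loose combination spanner 237 mm long, lying on the bench; bystander.

How it is judged:
By the outcome, as a careful person would: the job done as asked, in the order asked, and still so for the second after the job is handed in, while the arm keeps its last pose, push and grip.
It also fails if it takes over 61 s, if anything falls off the work surface, if the arm or the gripper's body presses on something with over 40 N, if the wrist force passes 120 N, or if a joint passes its speed limit or range.

## Working session

There is one attempt and no reset: what is moved stays moved. The work goes in short steps, Python scripts to look and compute and a tool call to move; the robot and the scene stay as the last step left them, time stands still between calls to the robot, and variables do not carry over. Pictures are saved under pics/ and viewed, at most 10 in all, crops included, and the job is handed in when it is done.

Besides the shell and the picture viewer there is one more tool, called after ">>>" in YAML: its name, and indented under it one key for each argument. servo_tool: Moves the arm, as the interface text tells. Its arguments: {"type":"object","properties":{"rows":{"type":"array","items":{"type":"object","properties":{"translation":{"type":"array","items":{"type":"number"}},"rot":{"type":"array","items":{"type":"number"}},"hand":{"type":"number"}}}}},"required":["rows"]}

```bash
ls; mkdir -p pics; python3 - <<'E'
from workcell import robot
import cv2,numpy as np
print(robot.sense())
for n in ("scene","side","wrist"):
    m=robot.camera_model(n); print(n,np.round(m["intrinsics"],1).tolist(),np.round(m["R"],3).tolist(),np.round(m["t"],3).tolist(), np.round(-np.array(m["R"]).T@np.array(m["t"]),3))
    cv2.imwrite(f"pics/{n}0.png",robot.capture(n))
E
```

```text
pics
{'time': 0.0, 'q': array([ 6.34774600e+01,  2.05981290e+01,  8.65969390e+01, -4.40024386e-04,
        7.29090660e+01, -6.59499201e+00]), 'qd': array([-0.00183568, -0.02613451,  0.06550106,  0.04761744, -0.01132323,
        0.07757242]), 'effort': array([ 2.89896088e-04, -5.15356708e+01, -2.70731181e+01,  6.79264823e-02,
        3.48564587e-02, -1.40377888e-04]), 'ee_pos': array([0.20419359, 0.56343337, 0.20552122]), 'tcp_rot': array([-1.79896507e+02, -1.15422506e-02,  1.60072571e+02]), 'contact_force': array([-0.26829185,  0.14711388,  0.39241237]), 'ft_torque': array([-0.00440965,  0.04511554,  0.00290306]), 'grip_force': 0.0, 'gripper_width': 1.0024211171955981}
scene [[441.7, 0.0, 274.0], [0.0, 441.7, 199.3], [0.0, 0.0, 1.0]] [[0.131, -0.991, -0.002], [-0.856, -0.112, -0.505], [0.5, 0.068, -0.863]] [-0.009, 0.536, 1.171] [-0.126 -0.028  1.281]
side [[435.0, 0.0, 280.2], [0.0, 435.0, 217.5], [0.0, 0.0, 1.0]] [[-0.979, -0.206, 0.008], [-0.138, 0.629, -0.765], [0.152, -0.75, -0.644]] [0.572, 0.094, 1.152] [0.398 0.922 0.809]
wrist [[295.5, 0.0, 281.0], [0.0, 295.5, 209.3], [0.0, 0.0, 1.0]] [[0.34, 0.94, -0.0], [0.905, -0.327, 0.273], [0.257, -0.093, -0.962]] [-0.601, -0.032, 0.39] [0.133 0.591 0.383]
```

View pics/scene0.png

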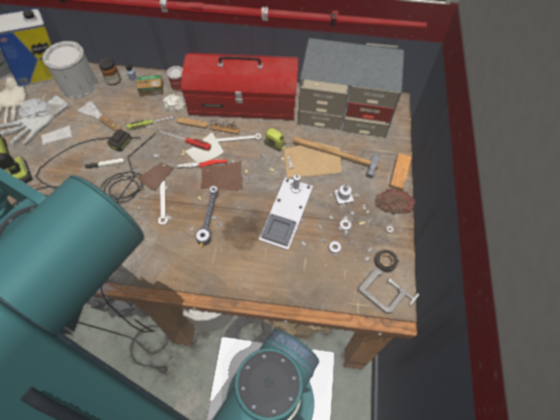

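View pics/side0.png

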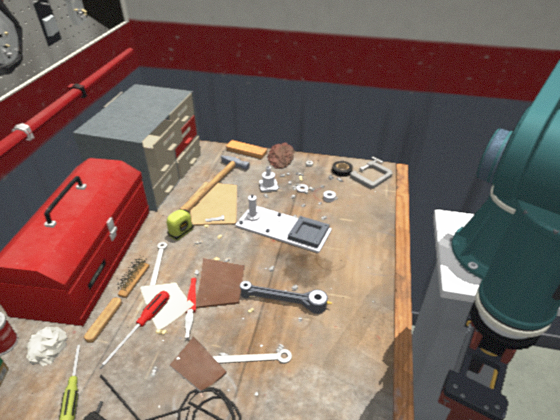

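The scene view shows the jig (pocket about (281,229), post (296,180)), hub (344,193), rings (345,225) and (335,247), and lever (213,188)-(203,236). The side view shows the same items. I'll enlarge both.

```bash
python3 - <<'E'
import cv2,numpy as np
a=cv2.imread("pics/scene0.png")[170:260,190:370]; b=cv2.imread("pics/side0.png")[155:315,230:350]
A=cv2.resize(a,None,fx=4.4,fy=4.4,interpolation=cv2.INTER_CUBIC)
cv2.imwrite("pics/c1.png",A)
b=cv2.imread("pics/side0.png")[160:315,230:350]
cv2.imwrite("pics/c2.png",cv2.resize(cv2.imread("pics/side0.png")[165:315,230:350],None,fx=4,fy=4,interpolation=cv2.INTER_CUBIC))
E
```

```text
(no output)
```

View pics/c1.png

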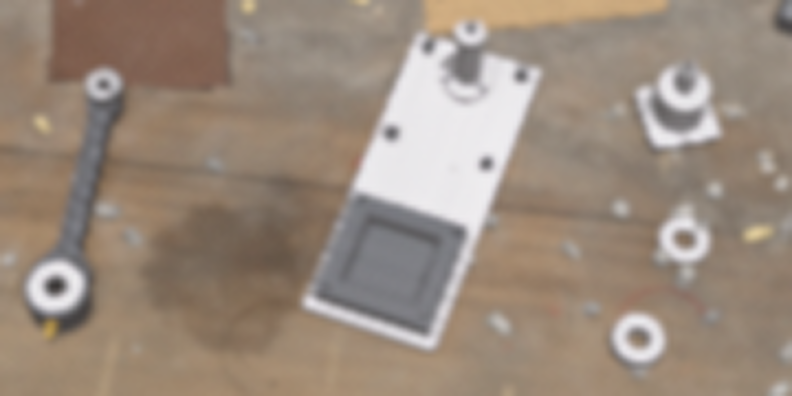

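View pics/c2.png

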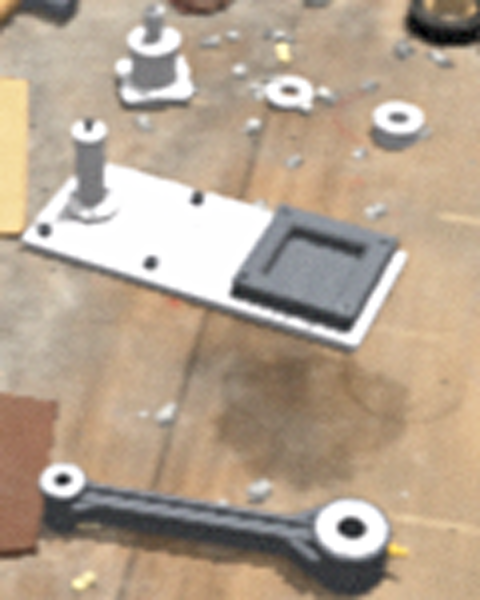

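The crops show the thick ring is the one nearer the robot (scene crop (638,334)), and the thin one is at (685,240). The hub spigot is at (686,68), the lever bore at (57,286) and its eye at (103,85).

```bash
cat > h.py <<'E'
from workcell import robot
import cv2,numpy as np
from scipy.spatial.transform import Rotation as Rn
def ray(m,u,v,z):
    K=np.array(m["intrinsics"]);R=np.array(m["R"]);t=np.array(m["t"])
    d=R.T@np.linalg.solve(K,[u,v,1.]);c=-R.T@t
    return c+d*(z-c[2])/d[2]
def proj(m,P):
    K=np.array(m["intrinsics"]);p=(np.array(m["R"])@np.atleast_2d(P).T+np.array(m["t"])[:,None]);p=K@p
    return (p[:2]/p[2]).T
def delta(target,yaw):   # shift (mm) and rotvec in current tool axes, tool down with tool yaw
    s=robot.sense();R0=Rn.from_euler("xyz",s["tcp_rot"],degrees=True)
    Rt=Rn.from_euler("xyz",[180,0,yaw],degrees=True)
    return np.round(R0.inv().apply(np.array(target)-s["ee_pos"])*1e3,1),np.round((R0.inv()*Rt).as_rotvec(),4)
E
python3 - <<'E'
from h import *
S=robot.camera_model("scene");D=robot.camera_model("side")
P={"bore":(.034,(57,286),(351,527)),"eye":(.034,(103,85),(63,481)),"n1":(.026,(360,196),(236,283)),"n2":(.026,(467,230),(280,207)),"n3":(.026,(430,333),(398,240)),"n4":(.026,(316,293),(352,320)),
"spig":(.076,(686,68),(154,10)),"should":(.048,(684,88),(154,40)),"thick":(.018,(638,334),(398,117)),"thin":(.008,(685,240),(289,92)),"post":(.08,(470,30),(89,128)),"pl1":(.01,(421,35),(22,238)),"pl2":(.01,(541,68),(100,160)),"pl3":(.01,(435,347),(408,250)),"pl4":(.01,(304,302),(352,346)),"f1":(.012,(637,92),(118,97)),"f2":(.012,(720,133),(192,95)),"f3":(.012,(660,147),(192,95))}
for k,(z,a,b) in P.items():
    print(k,np.round(ray(S,(a[0]+.5)/4.4-.5+190,(a[1]+.5)/4.4-.5+170,z)[:2],4),np.round(ray(D,(b[0]+.5)/4-.5+230,(b[1]+.5)/4-.5+165,z)[:2],4))
E
```

```text
bore [0.441  0.2748] [0.4409 0.2745]
eye [0.61  0.276] [0.6102 0.2761]
n1 [0.5452 0.0717] [0.5458 0.078 ]
n2 [ 0.5275 -0.0091] [ 0.5307 -0.0061]
n3 [0.4428 0.0081] [0.4455 0.0112]
n4 [0.4632 0.0923] [0.4651 0.0968]
spig [ 0.655  -0.1546] [ 0.6556 -0.1556]
should [ 0.6553 -0.1569] [ 0.6561 -0.1563]
thick [ 0.4649 -0.1381] [ 0.4632 -0.1392]
thin [ 0.5495 -0.1685] [ 0.5509 -0.1664]
post [0.6649 0.0056] [0.6648 0.0026]
pl1 [0.7014 0.0449] [0.7039 0.047 ]
pl2 [ 0.6832 -0.0505] [ 0.6726 -0.0497]
pl3 [0.4398 0.0037] [0.4383 0.0017]
pl4 [0.4625 0.1014] [0.463  0.1043]
f1 [ 0.6699 -0.1252] [ 0.6779 -0.126 ]
f2 [ 0.6417 -0.1897] [ 0.6227 -0.1409]
f3 [ 0.6236 -0.1454] [ 0.6227 -0.1409]
```

Both cameras agree to within about 2 mm. I'll move towards the bench centre and refine with the wrist camera.

```bash
python3 -c "
from h import *
print(delta([.52,.14,.2],90))"
```

```text
(array([-441.2, -290.6,    6. ]), array([-1.400e-03,  7.000e-04,  1.223e+00]))
```

```bash
cat >> h.py <<'E'
def plan(target,yaw,n):  # n equal 5-row calls, straight line; compact rows to write
    s=robot.sense();p0=s["ee_pos"];R0=Rn.from_euler("xyz",s["tcp_rot"],degrees=True)
    d=(R0.inv()*Rn.from_euler("xyz",[180,0,yaw],degrees=True)).as_rotvec()
    R=R0;st=(np.array(target)-p0)/n
    for i in range(n):
        t=R.inv().apply(st)*1e3; r=d/n
        print(f"call {i+1}: per row t",np.round(t/5,1).tolist(),"r",np.round(r/5,3).tolist()," last t",np.round(t,1).tolist(),"r",np.round(r,3).tolist())
        R=R*Rn.from_rotvec(r)
E
python3 -c "
from h import *
plan([.52,.14,.2],90,3)"
```

```text
call 1: per row t [-29.4, -19.4, 0.4] r [-0.0, 0.0, 0.082]  last t [-147.1, -96.9, 2.0] r [-0.0, 0.0, 0.408]
call 2: per row t [-34.7, -6.1, 0.4] r [-0.0, 0.0, 0.082]  last t [-173.4, -30.6, 1.9] r [-0.0, 0.0, 0.408]
call 3: per row t [-34.3, 8.1, 0.4] r [-0.0, 0.0, 0.082]  last t [-171.3, 40.6, 1.9] r [-0.0, 0.0, 0.408]
```

>>> servo_tool:
  rows:
    - {"translation": [-29, -19, 0], "rot": [0, 0, 0.08], "hand": 1}
    - {"translation": [-59, -39, 1], "rot": [0, 0, 0.16], "hand": 1}
    - {"translation": [-88, -58, 1], "rot": [0, 0, 0.245], "hand": 1}
    - {"translation": [-118, -77, 2], "rot": [0, 0, 0.327], "hand": 1}
    - {"translation": [-147, -97, 2], "rot": [0, 0, 0.408], "hand": 1}

```text
time: 0.57
ee_pos: [0.3102, 0.4213, 0.204]
tcp_rot: [-180.0, 0.0, 136.5]
contact_force: [-0.1, -0.7, 0.4]
gripper_width: 1.0
grip_force: 0.0
```

>>> servo_tool:
  rows:
    - {"translation": [-35, -6, 0], "rot": [0, 0, 0.08], "hand": 1}
    - {"translation": [-69, -12, 1], "rot": [0, 0, 0.16], "hand": 1}
    - {"translation": [-104, -18, 1], "rot": [0, 0, 0.245], "hand": 1}
    - {"translation": [-139, -24, 2], "rot": [0, 0, 0.327], "hand": 1}
    - {"translation": [-173, -31, 2], "rot": [0, 0, 0.408], "hand": 1}

```text
time: 0.98
ee_pos: [0.415, 0.2799, 0.2022]
tcp_rot: [-180.0, 0.0, 113.1]
contact_force: [1.0, 0.2, 0.4]
gripper_width: 0.998
grip_force: 0.0
```

>>> servo_tool:
  rows:
    - {"translation": [-34, 8, 0], "rot": [0, 0, 0.08], "hand": 1}
    - {"translation": [-69, 16, 1], "rot": [0, 0, 0.16], "hand": 1}
    - {"translation": [-103, 24, 1], "rot": [0, 0, 0.245], "hand": 1}
    - {"translation": [-137, 32, 2], "rot": [0, 0, 0.327], "hand": 1}
    - {"translation": [-171, 41, 2], "rot": [0, 0, 0.408], "hand": 1}

```text
time: 1.4
ee_pos: [0.5199, 0.139, 0.2001]
tcp_rot: [-180.0, 0.0, 89.7]
contact_force: [-1.1, -0.0, 0.2]
gripper_width: 0.999
grip_force: 0.0
```

>>> servo_tool:
  rows:
    - {"translation": [0, 0, 0], "rot": [0, 0, 0], "hand": 1}
    - {"translation": [0, 0, 0], "rot": [0, 0, 0], "hand": 1}

```text
time: 1.57
ee_pos: [0.5204, 0.1394, 0.2]
tcp_rot: [-180.0, 0.0, 89.8]
contact_force: [-0.4, 0.5, 0.1]
gripper_width: 1.002
grip_force: 0.0
```

```bash
python3 - <<'E'
from h import *
s=robot.sense();print(s["time"],s["ee_pos"],s["tcp_rot"],s["q"],s["contact_force"])
m=robot.camera_model("wrist");im=robot.capture("wrist")
import pickle;pickle.dump(m,open("w1.pkl","wb"))
cv2.imwrite("pics/w1.png",im)
for P in ([.441,.275,.034],[.61,.276,.034],[.4957,.0428,.026],[.665,.004,.08],[.655,-.155,.076],[.464,-.1385,.018]): print(np.round(proj(m,P)))
plan([.57,-.09,.2],90,2)
E
```

```text
1.5667 [0.52038775 0.13936723 0.20002402] [-1.79973946e+02  8.31572810e-04  8.97873437e+01] [7.64282791e+00 1.58952365e+01 9.45456710e+01 2.92064507e-03
 6.95850160e+01 7.85446504e+00] [-0.43182348  0.49638848  0.13239272]
[[207.  68.]]
[[365.  66.]]
[[263. 263.]]
[[406. 314.]]
[[384. 416.]]
[[244. 371.]]
call 1: per row t [-23.0, 5.1, -0.0] r [-0.0, -0.0, -0.0]  last t [-115.2, 25.6, -0.1] r [-0.001, -0.0, -0.001]
call 2: per row t [-23.0, 5.1, -0.0] r [-0.0, -0.0, -0.0]  last t [-115.2, 25.5, -0.1] r [-0.001, -0.0, -0.001]
```

Tracking is accurate, so I'll move on to the hub and ring view.

>>> servo_tool:
  rows:
    - {"translation": [-23, 5, 0], "rot": [0, 0, 0], "hand": 1}
    - {"translation": [-46, 10, 0], "rot": [0, 0, 0], "hand": 1}
    - {"translation": [-69, 15, 0], "rot": [0, 0, 0], "hand": 1}
    - {"translation": [-92, 20, 0], "rot": [0, 0, 0], "hand": 1}
    - {"translation": [-115, 25, 0], "rot": [0, 0, 0], "hand": 1}

```text
time: 2.03
ee_pos: [0.5434, 0.0266, 0.2003]
tcp_rot: [-179.9, -0.0, 90.1]
contact_force: [1.1, 1.4, -0.1]
gripper_width: 1.004
grip_force: 0.0
```

>>> servo_tool:
  rows:
    - {"translation": [-23, 5, 0], "rot": [0, 0, 0], "hand": 1}
    - {"translation": [-46, 10, 0], "rot": [0, 0, 0], "hand": 1}
    - {"translation": [-69, 15, 0], "rot": [0, 0, 0], "hand": 1}
    - {"translation": [-92, 20, 0], "rot": [0, 0, 0], "hand": 1}
    - {"translation": [-115, 25, 0], "rot": [0, 0, 0], "hand": 1}

```text
time: 2.45
ee_pos: [0.5688, -0.0883, 0.2003]
tcp_rot: [-180.0, -0.0, 90.1]
contact_force: [-0.0, 1.0, 0.9]
gripper_width: 0.997
grip_force: 0.0
```

>>> servo_tool:
  rows:
    - {"translation": [0, 0, 0], "rot": [0, 0, 0], "hand": 1}
    - {"translation": [0, 0, 0], "rot": [0, 0, 0], "hand": 1}

```text
time: 2.62
ee_pos: [0.5689, -0.0884, 0.2001]
tcp_rot: [-180.0, -0.0, 90.0]
contact_force: [0.1, 0.5, -0.4]
gripper_width: 0.995
grip_force: 0.0
```

```bash
python3 - <<'E'
from h import *
import pickle
m=robot.camera_model("wrist");im=robot.capture("wrist")
pickle.dump(m,open("w2.pkl","wb"));cv2.imwrite("pics/w2.png",im)
a=cv2.imread("pics/w1.png")[40:330,180:430]; 
A=cv2.resize(a,None,fx=2,fy=2,interpolation=cv2.INTER_CUBIC)
for P in ([.655,-.155,.076],[.464,-.1385,.018],[.55,-.167,.008]): print(np.round(proj(m,P)))
cv2.imwrite("pics/w1c.png",A)
cv2.imwrite("pics/w2c.png",cv2.resize(im[130:330,160:425],None,fx=3,fy=3,interpolation=cv2.INTER_CUBIC))
E
```

```text
[[359. 259.]]
[[200. 228.]]
[[267. 245.]]
```

View pics/w1c.png

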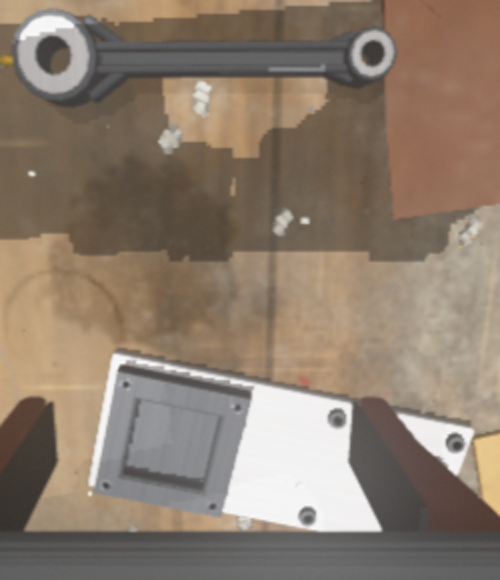

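View pics/w2c.png

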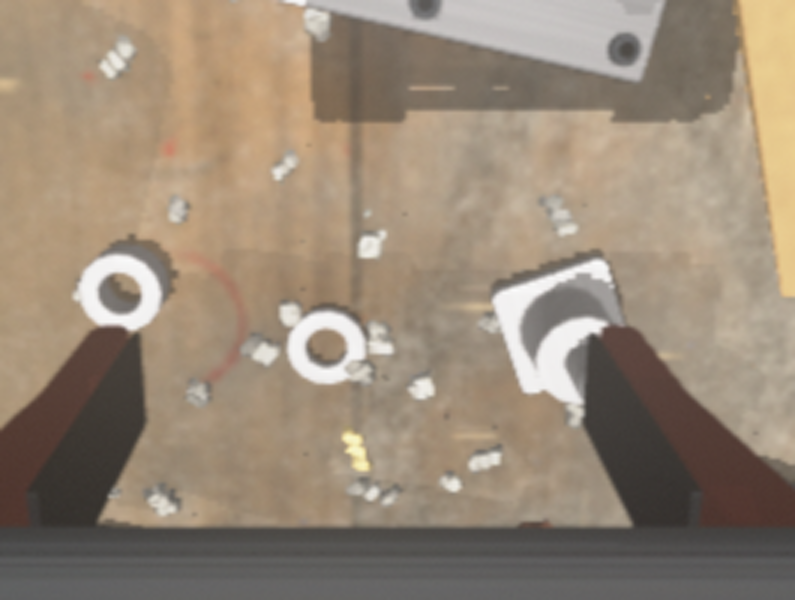

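The first picture shows the lever (bore (54,55), eye (372,53)) and the nest corners. The second shows the thick ring at (120,293) and the thin at (327,347). The hub foot corners are at (493,297), (605,258) and (525,392), and its shoulder centre is about (580,361).

```bash
python3 - <<'E'
from h import *
import pickle
m=pickle.load(open("w1.pkl","rb"))
f=lambda p,z,s,o:np.round(ray(m,(p[0]+.5)/s-.5+o[0],(p[1]+.5)/s-.5+o[1],z)[:2],4)
for k,p,z in [("bore",(54,55),.034),("eye",(372,53),.034),("n1",(121,366),.026),("n2",(252,386),.026),("n3",(223,515),.026),("n4",(95,490),.026),("p1",(136,398),.026),("p2",(222,412),.026),("p3",(206,494),.026),("p4",(124,478),.026),("plA",(117,350),.01),("plB",(472,425),.01),("plC",(90,492),.01)]: print(k,f(p,z,2,(180,40)))
m=pickle.load(open("w2.pkl","rb"))
for k,p,z in [("thick",(120,293),.018),("thin",(327,347),.008),("f1",(493,297),.012),("f2",(605,258),.012),("f3",(525,392),.012),("sh",(580,361),.048)]: print(k,f(p,z,3,(160,130)))
E
```

```text
bore [0.4413 0.2756]
eye [0.6104 0.2761]
n1 [0.4687 0.0986]
n2 [0.5511 0.0851]
n3 [ 0.5333 -0.0075]
n4 [0.4479 0.0116]
p1 [0.4774 0.0772]
p2 [0.5322 0.0674]
p3 [0.5219 0.0085]
p4 [0.4676 0.0205]
plA [0.4642 0.1043]
plB [0.7014 0.0508]
plC [0.441  0.0008]
thick [ 0.4637 -0.1381]
thin [ 0.5518 -0.1672]
f1 [ 0.6248 -0.1419]
f2 [ 0.6725 -0.1241]
f3 [ 0.6411 -0.1873]
sh [ 0.6554 -0.1564]
```

```bash
python3 -c "
from h import *
print(delta([.6556,-.156,.115],111))"
```

```text
(array([-68.5,  87. ,  85. ]), array([-0.0009, -0.0013, -0.3664]))
```

>>> servo_tool:
  rows:
    - {"translation": [-15, 19, 15], "rot": [0, 0, -0.075], "hand": 1}
    - {"translation": [-30, 38, 35], "rot": [0, 0, -0.15], "hand": 1}
    - {"translation": [-45, 57, 55], "rot": [0, 0, -0.225], "hand": 1}
    - {"translation": [-59, 75, 72], "rot": [0, 0, -0.3], "hand": 1}
    - {"translation": [-68.5, 87, 85], "rot": [0, 0, -0.367], "hand": 1}

```text
time: 3.08
ee_pos: [0.657, -0.1564, 0.1137]
tcp_rot: [-180.0, -0.1, 111.3]
contact_force: [0.0, 0.5, -0.6]
gripper_width: 1.0
grip_force: 0.0
```

>>> servo_tool:
  rows:
    - {"translation": [0, 0, 0], "rot": [0, 0, 0], "hand": 1}

```text
time: 3.17
ee_pos: [0.6565, -0.1569, 0.1121]
tcp_rot: [-179.9, -0.1, 111.2]
contact_force: [-0.4, -0.1, 0.6]
gripper_width: 1.003
grip_force: 0.0
```

```bash
python3 -c "
from h import *
print(delta([.6556,-.156,.038],111))
im=robot.capture('wrist');m=robot.camera_model('wrist');print(proj(m,[[.6556,-.156,.076],[.6556,-.156,.048]]))
cv2.imwrite('pics/w3.png',cv2.resize(im[150:400,180:400],None,fx=2,fy=2,interpolation=cv2.INTER_CUBIC))"
```

```text
(array([ 1. , -0.3, 74.1]), array([-0.0026, -0.0022,  0.0036]))
[[280.83221648 228.4594512 ]
 [280.90783511 217.67595979]]
```

View pics/w3.png

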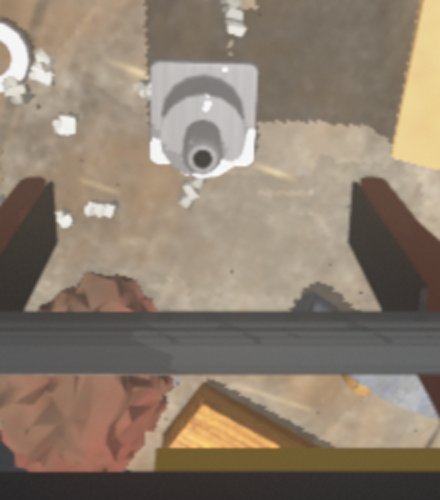

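The spigot tip is at (281,229) against a prediction of (281,228.5), and the foot lines up with the image, so the hub position and yaw are confirmed. Descending and gripping.

>>> servo_tool:
  rows:
    - {"translation": [1, 0, 18], "rot": [0, 0, 0], "hand": 1}
    - {"translation": [1, 0, 36], "rot": [0, 0, 0], "hand": 1}
    - {"translation": [1, 0, 54], "rot": [0, 0, 0], "hand": 1}
    - {"translation": [1, 0, 66], "rot": [0, 0, 0], "hand": 1}
    - {"translation": [1, 0, 74], "rot": [0, 0, 0], "hand": 1}

```text
time: 3.63
ee_pos: [0.6548, -0.1551, 0.0409]
tcp_rot: [-179.9, -0.1, 111.0]
contact_force: [-0.5, 0.4, 0.3]
gripper_width: 1.001
grip_force: 0.0
```

>>> servo_tool:
  rows:
    - {"translation": [0, 0, 0], "rot": [0, 0, 0], "hand": 0.6}
    - {"translation": [0, 0, 0], "rot": [0, 0, 0], "hand": 0.5}
    - {"translation": [0, 0, 0], "rot": [0, 0, 0], "hand": 0.4}
    - {"translation": [0, 0, 0], "rot": [0, 0, 0], "hand": 0.2}
    - {"translation": [0, 0, 0], "rot": [0, 0, 0], "hand": 0.2}

```text
time: 4.05
ee_pos: [0.6566, -0.1572, 0.0424]
tcp_rot: [179.9, 0.1, 111.0]
contact_force: [-0.9, 0.4, 0.0]
gripper_width: 0.661
grip_force: 0.0
```

>>> servo_tool:
  rows:
    - {"translation": [0, 0, 0], "rot": [0, 0, 0], "hand": 0.2}
    - {"translation": [0, 0, 0], "rot": [0, 0, 0], "hand": 0.2}
    - {"translation": [0, 0, 0], "rot": [0, 0, 0], "hand": 0.2}
    - {"translation": [0, 0, 0], "rot": [0, 0, 0], "hand": 0.2}

```text
time: 4.38
ee_pos: [0.6559, -0.157, 0.0414]
tcp_rot: [-180.0, 0.0, 111.0]
contact_force: [0.0, 0.6, -0.4]
gripper_width: 0.355
grip_force: 0.0
```

The opening reads 31 mm with no grip force, which is unexpected on a 38 mm barrel. I'll look before going on.

```bash
python3 -c "
from h import *
im=robot.capture('wrist');s=robot.sense();print(s['gripper_width'],s['grip_force'],s['ee_pos'])
cv2.imwrite('pics/w4.png',cv2.resize(im[150:400,180:400],None,fx=2,fy=2,interpolation=cv2.INTER_CUBIC))"
```

```text
0.30799617689472436 0.0 [ 0.65594243 -0.15704586  0.04139279]
```

View pics/w4.png

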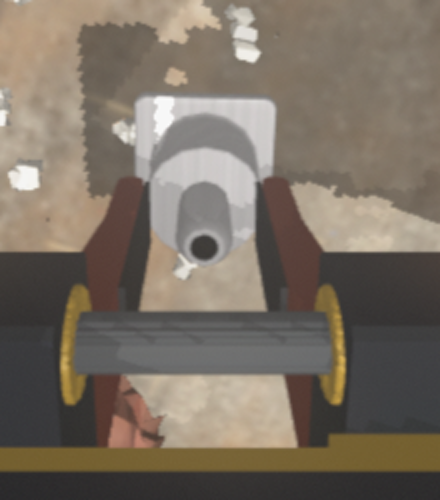

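The fingers straddle the barrel (shoulder centred at (205,195)) and are still closing evenly. Continuing.

>>> servo_tool:
  rows:
    - {"translation": [0, 0, 3], "rot": [0, 0, 0], "hand": 0.1}
    - {"translation": [0, 0, 3], "rot": [0, 0, 0], "hand": 0}
    - {"translation": [0, 0, 3], "rot": [0, 0, 0], "hand": 0}
    - {"translation": [0, 0, 3], "rot": [0, 0, 0], "hand": 0}
    - {"translation": [0, 0, 3], "rot": [0, 0, 0], "hand": 0}

```text
time: 4.85
ee_pos: [0.6556, -0.1568, 0.0379]
tcp_rot: [-180.0, -0.0, 111.0]
contact_force: [0.4, 0.1, -3.8]
gripper_width: 0.174
grip_force: 30.0
```

>>> servo_tool:
  rows:
    - {"translation": [0, 0, 0], "rot": [0, 0, 0], "hand": 0}
    - {"translation": [0, 0, 0], "rot": [0, 0, 0], "hand": 0}
    - {"translation": [0, 0, 0], "rot": [0, 0, 0], "hand": 0}

```text
time: 5.1
ee_pos: [0.6552, -0.1568, 0.0379]
tcp_rot: [-179.9, -0.0, 111.0]
contact_force: [0.1, -0.7, -4.7]
gripper_width: 0.171
grip_force: 30.0
```

>>> servo_tool:
  rows:
    - {"translation": [0, 0, -5], "rot": [0, 0, 0], "hand": 0}
    - {"translation": [0, 0, -20], "rot": [0, 0, 0], "hand": 0}
    - {"translation": [0, 0, -40], "rot": [0, 0, 0], "hand": 0}
    - {"translation": [0, 0, -65], "rot": [0, 0, 0], "hand": 0}
    - {"translation": [0, 0, -87], "rot": [0, 0, 0], "hand": 0}

```text
time: 5.52
ee_pos: [0.6554, -0.1568, 0.1264]
tcp_rot: [-179.9, -0.0, 111.0]
contact_force: [-0.4, 0.0, -4.6]
gripper_width: 0.177
grip_force: 30.0
```

>>> servo_tool:
  rows:
    - {"translation": [0, 0, 0], "rot": [0, 0, 0], "hand": 0}
    - {"translation": [0, 0, 0], "rot": [0, 0, 0], "hand": 0}

```text
time: 5.68
ee_pos: [0.6569, -0.1574, 0.1267]
tcp_rot: [179.9, 0.1, 111.0]
contact_force: [-0.4, 0.3, -5.9]
gripper_width: 0.169
grip_force: 30.0
```

```bash
python3 -c "
from h import *
cv2.imwrite('pics/w5.png',robot.capture('wrist'));s=robot.sense();print(s['gripper_width'],s['grip_force'],s['ee_pos'],s['contact_force'],s['ft_torque'])
plan([.499,.0428,.125],77.6,3)"
```

```text
0.16915653273919581 29.990521158033516 [ 0.65545701 -0.15684615  0.12491181] [-0.61381819  0.30260807 -7.18475767] [-0.03435815  0.08710857 -0.00214676]
call 1: per row t [16.2, -5.0, -0.0] r [-0.0, -0.0, 0.039]  last t [80.8, -24.9, -0.0] r [-0.0, -0.0, 0.194]
call 2: per row t [14.9, -8.0, -0.0] r [-0.0, -0.0, 0.039]  last t [74.5, -40.0, -0.0] r [-0.0, -0.0, 0.194]
call 3: per row t [13.1, -10.7, -0.0] r [-0.0, -0.0, 0.039]  last t [65.4, -53.6, -0.0] r [-0.0, -0.0, 0.194]
```

>>> servo_tool:
  rows:
    - {"translation": [16, -5, 0], "rot": [0, 0, 0.039], "hand": 0}
    - {"translation": [32, -10, 0], "rot": [0, 0, 0.078], "hand": 0}
    - {"translation": [48.5, -15, 0], "rot": [0, 0, 0.117], "hand": 0}
    - {"translation": [64.5, -20, 0], "rot": [0, 0, 0.156], "hand": 0}
    - {"translation": [81, -25, 0], "rot": [0, 0, 0.194], "hand": 0}

```text
time: 6.15
ee_pos: [0.6012, -0.0893, 0.1229]
tcp_rot: [-179.8, -0.1, 99.7]
contact_force: [-0.0, -0.4, -5.1]
gripper_width: 0.172
grip_force: 30.0
```

>>> servo_tool:
  rows:
    - {"translation": [15, -8, 0], "rot": [0, 0, 0.039], "hand": 0}
    - {"translation": [30, -16, 0], "rot": [0, 0, 0.078], "hand": 0}
    - {"translation": [44.5, -24, 0], "rot": [0, 0, 0.117], "hand": 0}
    - {"translation": [59.5, -32, 0], "rot": [0, 0, 0.156], "hand": 0}
    - {"translation": [74.5, -40, 0], "rot": [0, 0, 0.194], "hand": 0}

```text
time: 6.57
ee_pos: [0.549, -0.0229, 0.1232]
tcp_rot: [-179.8, -0.0, 88.6]
contact_force: [-0.5, 0.3, -4.3]
gripper_width: 0.17
grip_force: 30.0
```

>>> servo_tool:
  rows:
    - {"translation": [15, -12, 0], "rot": [0, 0, 0.039], "hand": 0}
    - {"translation": [29, -24, 0], "rot": [0, 0, 0.078], "hand": 0}
    - {"translation": [43, -35, 0], "rot": [0, 0, 0.117], "hand": 0}
    - {"translation": [56, -46, 0], "rot": [0, 0, 0.156], "hand": 0}
    - {"translation": [65.5, -53.5, 0], "rot": [0, 0, 0.194], "hand": 0}

```text
time: 6.98
ee_pos: [0.4961, 0.0441, 0.1234]
tcp_rot: [-179.7, 0.0, 77.5]
contact_force: [0.3, -0.0, -6.0]
gripper_width: 0.17
grip_force: 30.0
```

>>> servo_tool:
  rows:
    - {"translation": [0, 0, 0], "rot": [0, 0, 0], "hand": 0}
    - {"translation": [0, 0, 0], "rot": [0, 0, 0], "hand": 0}
    - {"translation": [0, 0, 0], "rot": [0, 0, 0], "hand": 0}

```text
time: 7.23
ee_pos: [0.4995, 0.0425, 0.1246]
tcp_rot: [-180.0, 0.0, 77.7]
contact_force: [0.8, -0.4, -5.9]
gripper_width: 0.171
grip_force: 30.0
```

```bash
python3 - <<'E'
from h import *
import pickle
m=robot.camera_model('wrist');s=robot.sense();im=robot.capture('wrist')
pickle.dump((m,s),open("w6.pkl","wb"));cv2.imwrite('pics/w6.png',im)
S=robot.capture('scene');D=robot.capture('side');cv2.imwrite('pics/s6.png',S);cv2.imwrite('pics/d6.png',D)
print(s['time'],s['ee_pos'],s['tcp_rot'])
f=lambda i,a,b,c,d,w,h:cv2.resize(i[a:b,c:d],(w,h),interpolation=cv2.INTER_CUBIC)
top=f(im,110,310,180,380,600,600)
r=np.vstack([f(S,165,265,240,340,200,200),f(D,155,255,230,330,200,200),np.zeros((200,200,3),np.uint8)])
cv2.imwrite('pics/m6.png',np.hstack([top,r]))
E
```

```text
7.2333 [0.49947534 0.04251468 0.12464173] [-1.79965120e+02  3.37807544e-02  7.76937712e+01]
```

View pics/m6.png

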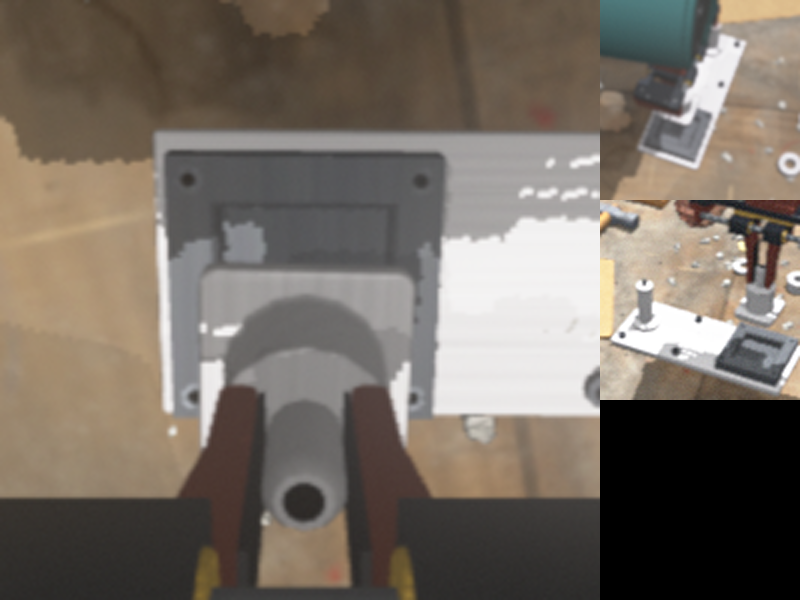

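The wrist view shows the held hub over the nest, with their edges parallel. The nest screws are at (188,180), (421,181), (193,397) and (412,397), the pocket top edge runs (220,206)-(397,206), the foot top edge (203,270)-(413,270), and the spigot tip is at (304,501).

```bash
python3 - <<'E'
from h import *
import pickle
m,s=pickle.load(open("w6.pkl","rb"))
R0=Rn.from_euler("xyz",s["tcp_rot"],degrees=True)
g=lambda p,z:R0.inv().apply(ray(m,(p[0]+.5)/3-.5+180,(p[1]+.5)/3-.5+110,z)-s["ee_pos"])*1e3
for k,p,z in [("s1",(188,180),.026),("s2",(421,181),.026),("s3",(193,397),.026),("s4",(412,397),.026),("n1",(167,152),.026),("n2",(445,154),.026),("pk1",(220,206),.026),("pk2",(397,206),.026),("fl2",(388,236),.014),("foot1",(203,269),.0987),("foot2",(413,269),.0987),("tip",(304,501),.1627)]: print(k,np.round(g(p,z),1))
E
```

```text
s1 [ 36.4 -36.9  98.6]
s2 [36.1 35.8 98.6]
s3 [-36.3 -37.8  98.7]
s4 [-36.2  35.5  98.6]
n1 [ 45.1 -43.1  98.6]
n2 [44.5 42.9 98.6]
pk1 [ 28.2 -27.2  98.6]
pk2 [28.2 28.5 98.6]
fl2 [ 16.1  27.1 110.6]
foot1 [ 25.7 -24.6  25.9]
foot2 [25.8 25.1 25.9]
tip [ -0.3  -0.7 -38.1]
```

>>> servo_tool:
  rows:
    - {"translation": [0, -0.5, 12], "rot": [0, 0, 0], "hand": 0}
    - {"translation": [0, -0.5, 25], "rot": [0, 0, 0], "hand": 0}
    - {"translation": [0, -0.5, 37], "rot": [0, 0, 0], "hand": 0}
    - {"translation": [0, -0.5, 48], "rot": [0, 0, 0], "hand": 0}
    - {"translation": [0, -0.5, 55], "rot": [0, 0, 0], "hand": 0}

```text
time: 7.8
ee_pos: [0.4989, 0.0425, 0.0693]
tcp_rot: [-180.0, 0.0, 77.6]
contact_force: [-1.1, -0.5, -4.5]
gripper_width: 0.169
grip_force: 30.0
```

>>> servo_tool:
  rows:
    - {"translation": [0, 0, 0], "rot": [0, 0, 0], "hand": 0}
    - {"translation": [0, 0, 2], "rot": [0, 0, 0], "hand": 0}
    - {"translation": [0, 0, 4], "rot": [0, 0, 0], "hand": 0}
    - {"translation": [0, 0, 6], "rot": [0, 0, 0], "hand": 0}
    - {"translation": [0, 0, 8], "rot": [0, 0, 0], "hand": 0}

```text
time: 8.22
ee_pos: [0.4994, 0.043, 0.0627]
tcp_rot: [179.9, -0.0, 77.6]
contact_force: [0.0, -0.3, -5.6]
gripper_width: 0.174
grip_force: 30.0
```

>>> servo_tool:
  rows:
    - {"translation": [0, 0, 2], "rot": [0, 0, 0], "hand": 0}
    - {"translation": [0, 0, 3.5], "rot": [0, 0, 0], "hand": 0}
    - {"translation": [0, 0, 5], "rot": [0, 0, 0], "hand": 0}
    - {"translation": [0, 0, 6], "rot": [0, 0, 0], "hand": 0}
    - {"translation": [0, 0, 7], "rot": [0, 0, 0], "hand": 0}

```text
time: 8.63
ee_pos: [0.4989, 0.043, 0.0553]
tcp_rot: [180.0, 0.0, 77.6]
contact_force: [0.3, -0.4, -5.4]
gripper_width: 0.17
grip_force: 30.0
```

>>> servo_tool:
  rows:
    - {"translation": [0, 0, 1], "rot": [0, 0, 0], "hand": 0}
    - {"translation": [0, 0, 2], "rot": [0, 0, 0], "hand": 0}
    - {"translation": [0, 0, 3], "rot": [0, 0, 0], "hand": 0}
    - {"translation": [0, 0, 3.5], "rot": [0, 0, 0], "hand": 0}
    - {"translation": [0, 0, 3.5], "rot": [0, 0, 0], "hand": 0}

```text
time: 9.05
ee_pos: [0.499, 0.043, 0.0518]
tcp_rot: [180.0, 0.0, 77.6]
contact_force: [0.8, 0.1, -6.2]
gripper_width: 0.175
grip_force: 30.0
```

>>> servo_tool:
  rows:
    - {"translation": [0, 0, 0.5], "rot": [0, 0, 0], "hand": 0}
    - {"translation": [0, 0, 1], "rot": [0, 0, 0], "hand": 0}
    - {"translation": [0, 0, 1], "rot": [0, 0, 0], "hand": 0}

```text
time: 9.3
ee_pos: [0.4991, 0.0429, 0.0516]
tcp_rot: [180.0, 0.0, 77.6]
contact_force: [-2.4, -0.7, 5.1]
gripper_width: 0.172
grip_force: 30.0
```

The hub bottomed at TCP z = 0.0516, which is home, with the floor pushing back. Releasing and going up.

>>> servo_tool:
  rows:
    - {"translation": [0, 0, 0], "rot": [0, 0, 0], "hand": 1}
    - {"translation": [0, 0, 0], "rot": [0, 0, 0], "hand": 1}
    - {"translation": [0, 0, 0], "rot": [0, 0, 0], "hand": 1}
    - {"translation": [0, 0, 0], "rot": [0, 0, 0], "hand": 1}
    - {"translation": [0, 0, 0], "rot": [0, 0, 0], "hand": 1}

```text
time: 9.72
ee_pos: [0.4991, 0.043, 0.0509]
tcp_rot: [180.0, -0.0, 77.6]
contact_force: [-0.6, -0.8, 0.7]
gripper_width: 0.516
grip_force: 0.0
```

>>> servo_tool:
  rows:
    - {"translation": [0, 0, 0], "rot": [0, 0, 0], "hand": 1}
    - {"translation": [0, 0, -10], "rot": [0, 0, 0], "hand": 1}
    - {"translation": [0, 0, -35], "rot": [0, 0, 0], "hand": 1}
    - {"translation": [0, 0, -65], "rot": [0, 0, 0], "hand": 1}
    - {"translation": [0, 0, -90], "rot": [0, 0, 0], "hand": 1}

```text
time: 10.13
ee_pos: [0.4988, 0.0431, 0.1428]
tcp_rot: [-180.0, 0.0, 77.6]
contact_force: [0.4, 0.1, 1.4]
gripper_width: 0.896
grip_force: 0.0
```

>>> servo_tool:
  rows:
    - {"translation": [0, 0, 0], "rot": [0, 0, 0], "hand": 1}
    - {"translation": [0, 0, 0], "rot": [0, 0, 0], "hand": 1}

```text
time: 10.3
ee_pos: [0.5004, 0.043, 0.1428]
tcp_rot: [179.8, -0.0, 77.6]
contact_force: [-0.1, 0.4, -0.1]
gripper_width: 0.994
grip_force: 0.0
```

```bash
python3 - <<'E'
from h import *
m=robot.camera_model('wrist');s=robot.sense();im=robot.capture('wrist');cv2.imwrite('pics/w7.png',im)
print(s["ee_pos"],s["tcp_rot"])
# spigot-tip hole (dark centre) near its expected pixel
p=proj(m,[.4991,.0429,.09])[0];print("expect",p)
u,v=np.round(p).astype(int)
c=cv2.cvtColor(im[v-14:v+15,u-14:u+15],cv2.COLOR_BGR2GRAY);print(c[::2,::2])
plan([.4635,-.1385,.10],77.6,2)
E
```

```text
[0.50038213 0.04299069 0.14281195] [ 1.79761102e+02 -3.37370805e-02  7.76249862e+01]
expect [280.0946793 222.3950341]
[[242 243 242 222 127 113 114 115 115 116 150 167 166 223 243]
 [242 242 241 149 114 114 114 116 115 117 119 156 167 230 243]
 [238 238 227 126 114 116 117 118 116 117 117 141 212 241 243]
 [236 236 217 117 118 130 137 137 129 122 116 188 236 236 241]
 [236 236 209 119 135 161 184 189 160 134 123 176 236 236 240]
 [236 236 201 133 166 227 226 231 239 203 142 165 235 235 237]
 [236 236 186 153 225 164  91  87 151 237 171 163 235 235 237]
 [236 236 206 176 220  96  83  83  90 220 202 164 234 235 237]
 [236 236 218 168 221  99  83  82  89 211 195 208 236 234 235]
 [231 236 233 185 218 184 102 106 160 225 163 232 238 233 222]
 [147 222 235 233 189 217 224 225 222 181 229 241 232 181 111]
 [119 126 199 229 231 225 207 205 222 232 234 212 130 119 119]
 [134 131 134 141 153 178 212 207 183 163 146 136 131 131 132]
 [134 130 131 133 133 135 133 136 132 133 133 133 130 132 132]
 [133 131 131 133 134 134 134 134 131 132 132 133 131 132 133]]
call 1: per row t [-18.5, 0.4, 4.1] r [0.0, -0.0, 0.0]  last t [-92.5, 2.0, 20.7] r [0.001, -0.0, 0.0]
call 2: per row t [-18.5, 0.4, 4.1] r [0.0, -0.0, 0.0]  last t [-92.5, 2.1, 20.7] r [0.001, -0.0, 0.0]
```

>>> servo_tool:
  rows:
    - {"translation": [-18, 0, 0], "rot": [0, 0, 0], "hand": 1}
    - {"translation": [-37, 1, 2], "rot": [0, 0, 0], "hand": 0.9}
    - {"translation": [-55, 1, 6], "rot": [0, 0, 0], "hand": 0.8}
    - {"translation": [-74, 2, 12], "rot": [0, 0, 0], "hand": 0.65}
    - {"translation": [-92, 2, 20], "rot": [0, 0, 0], "hand": 0.65}

```text
time: 10.77
ee_pos: [0.4801, -0.0479, 0.1197]
tcp_rot: [-179.9, 0.0, 77.6]
contact_force: [-0.2, -1.1, -1.0]
gripper_width: 0.734
grip_force: 0.0
```

>>> servo_tool:
  rows:
    - {"translation": [-18, 0, 4], "rot": [0, 0, 0], "hand": 0.65}
    - {"translation": [-37, 1, 9], "rot": [0, 0, 0], "hand": 0.65}
    - {"translation": [-55, 1, 13], "rot": [0, 0, 0], "hand": 0.65}
    - {"translation": [-74, 2, 18], "rot": [0, 0, 0], "hand": 0.65}
    - {"translation": [-92, 2, 21], "rot": [0, 0, 0], "hand": 0.65}

```text
time: 11.18
ee_pos: [0.4617, -0.1378, 0.0981]
tcp_rot: [-179.8, -0.0, 77.6]
contact_force: [0.7, -0.4, 0.2]
gripper_width: 0.65
grip_force: 0.0
```

>>> servo_tool:
  rows:
    - {"translation": [0, 0, 0], "rot": [0, 0, 0], "hand": 0.65}
    - {"translation": [0, 0, 0], "rot": [0, 0, 0], "hand": 0.65}
    - {"translation": [0, 0, 0], "rot": [0, 0, 0], "hand": 0.65}

```text
time: 11.43
ee_pos: [0.4626, -0.1367, 0.0992]
tcp_rot: [-179.9, -0.0, 77.6]
contact_force: [0.5, 0.0, -0.3]
gripper_width: 0.651
grip_force: 0.0
```

```bash
python3 - <<'E'
from h import *
m=robot.camera_model('wrist');s=robot.sense();im=robot.capture('wrist');cv2.imwrite('pics/w8.png',im)
print(s["ee_pos"],s["tcp_rot"])
e=proj(m,[.4637,-.1383,.018])[0];print("expect",e)
g=cv2.cvtColor(im,cv2.COLOR_BGR2GRAY)
for th in (200,220):
    n,l,st,c=cv2.connectedComponentsWithStats((g>th).astype(np.uint8))
    for i in range(1,n):
        if st[i,4]>150 and np.hypot(*(c[i]-e))<60:
            b=st[i,:4];cen=(b[0]+(b[2]-1)/2,b[1]+(b[3]-1)/2);print(th,st[i],np.round(ray(m,*cen,.018),4))
print(delta([.4637,-.1383,.0215],77.6))
u,v=np.round(e).astype(int)
print(g[v-32:v+33:4,u-32:u+33:4])
E
```

```text
[ 0.46262802 -0.13674897  0.09916464] [-1.79887019e+02 -4.08406170e-02  7.75888722e+01]
expect [283.40337936 213.63044748]
200 [260 197  43  36 793] [ 0.4614 -0.1386  0.018 ]
220 [260 197  43  35 707] [ 0.4615 -0.1382  0.018 ]
(array([-1.5,  1.2, 77.9]), array([-0.0013, -0.0005,  0.0006]))
[[123 122 123 124 124 124 124 122 124 126 122 152 128 121 128 116 128]
 [123 122 123 122 123 123 124 126 125 124 121 124 125 122 119 119 126]
 [184 178 125 124 123 124 125 126 124 123 122 172 187 181 172 178 165]
 [190 185 128 128 125 124 134 137 140 142 140 124 134 184 179 189 182]
 [190 186 189 191 188 137 186 194 201 247 246 150 126 189 191 200 188]
 [191 189 189 189 145 191 189 191 245 247 247 247 156 137 189 195 192]
 [189 187 191 185 247 247 243 182 184 186 247 247 246 158 193 193 190]
 [187 185 185 174 247 247 129 180 182 182 192 247 247 167 194 202 196]
 [186 184 182 214 247 247 134 129 159 171 135 247 247 194 188 202 201]
 [187 184 188 218 247 247 152 136 128 135 151 247 247 194 186 187 191]
 [184 186 192 241 247 247 247 164 145 167 247 247 241 184 185 187 187]
 [184 186 182 190 196 247 247 247 247 247 247 246 191 190 182 182 189]
 [182 186 183 190 190 192 236 247 247 246 226 188 190 193 183 185 190]
 [186 183 188 193 191 189 193 192 191 182 181 183 187 189 180 181 187]
 [188 187 191 194 189 187 187 194 189 178 180 178 182 188 181 178 180]
 [191 191 192 193 190 185 185 188 188 179 180 178 183 187 182 180 179]
 [192 187 187 189 192 190 192 191 190 184 181 185 186 184 182 178 178]]
```

>>> servo_tool:
  rows:
    - {"translation": [-1.6, 0.8, 20], "rot": [0, 0, 0], "hand": 0.65}
    - {"translation": [-1.6, 0.8, 40], "rot": [0, 0, 0], "hand": 0.65}
    - {"translation": [-1.6, 0.8, 58], "rot": [0, 0, 0], "hand": 0.65}
    - {"translation": [-1.6, 0.8, 70], "rot": [0, 0, 0], "hand": 0.65}
    - {"translation": [-1.6, 0.8, 76.5], "rot": [0, 0, 0], "hand": 0.65}

```text
time: 11.9
ee_pos: [0.463, -0.1379, 0.0221]
tcp_rot: [-179.9, -0.0, 77.7]
contact_force: [0.2, 0.9, -0.2]
gripper_width: 0.653
grip_force: 0.0
```

>>> servo_tool:
  rows:
    - {"translation": [0, 0, 0], "rot": [0, 0, 0], "hand": 0.65}
    - {"translation": [0, 0, 0], "rot": [0, 0, 0], "hand": 0.65}
    - {"translation": [0, 0, 0], "rot": [0, 0, 0], "hand": 0.4}
    - {"translation": [0, 0, 0], "rot": [0, 0, 0], "hand": 0.3}
    - {"translation": [0, 0, 0], "rot": [0, 0, 0], "hand": 0.2}

```text
time: 12.32
ee_pos: [0.4645, -0.1395, 0.0241]
tcp_rot: [179.9, 0.0, 77.6]
contact_force: [0.5, 0.0, 0.8]
gripper_width: 0.465
grip_force: 0.0
```

>>> servo_tool:
  rows:
    - {"translation": [0, 0, 0], "rot": [0, 0, 0], "hand": 0}
    - {"translation": [0, 0, 0], "rot": [0, 0, 0], "hand": 0}
    - {"translation": [0, 0, 0], "rot": [0, 0, 0], "hand": 0}
    - {"translation": [0, 0, 0], "rot": [0, 0, 0], "hand": 0}
    - {"translation": [0, 0, 0], "rot": [0, 0, 0], "hand": 0}

```text
time: 12.73
ee_pos: [0.4638, -0.1393, 0.0234]
tcp_rot: [180.0, 0.0, 77.6]
contact_force: [-0.3, -0.5, 0.1]
gripper_width: 0.082
grip_force: 0.0
```

>>> servo_tool:
  rows:
    - {"translation": [0, 0, 0], "rot": [0, 0, 0], "hand": 0}
    - {"translation": [0, 0, 0], "rot": [0, 0, 0], "hand": 0}
    - {"translation": [0, 0, 0], "rot": [0, 0, 0], "hand": 0}

```text
time: 12.98
ee_pos: [0.4638, -0.1393, 0.0233]
tcp_rot: [-180.0, 0.0, 77.6]
contact_force: [0.3, -0.1, -0.2]
gripper_width: 0.008
grip_force: 0.0
```

The gripper closed on air (opening 0.008), and the hub was held at 0.17, about 15 mm. So the hub was held by its spigot, and the real fingertips are about 28 mm shorter than stated, roughly 10 mm behind the TCP. I'll reopen and go lower, watching the force.

>>> servo_tool:
  rows:
    - {"translation": [0, 0, 0], "rot": [0, 0, 0], "hand": 0.68}
    - {"translation": [0, 0, 0], "rot": [0, 0, 0], "hand": 0.68}
    - {"translation": [0, 0, 0], "rot": [0, 0, 0], "hand": 0.68}
    - {"translation": [0, 0, 0], "rot": [0, 0, 0], "hand": 0.68}
    - {"translation": [0, 0, 0], "rot": [0, 0, 0], "hand": 0.68}

```text
time: 13.4
ee_pos: [0.4638, -0.1393, 0.0234]
tcp_rot: [-180.0, 0.0, 77.6]
contact_force: [-0.1, -0.5, -0.5]
gripper_width: 0.346
grip_force: 0.0
```

>>> servo_tool:
  rows:
    - {"translation": [0, 0, 0], "rot": [0, 0, 0], "hand": 0.68}
    - {"translation": [0, 0, 0], "rot": [0, 0, 0], "hand": 0.68}
    - {"translation": [0, 0, 0], "rot": [0, 0, 0], "hand": 0.68}
    - {"translation": [0, 0, 0], "rot": [0, 0, 0], "hand": 0.68}

```text
time: 13.73
ee_pos: [0.4638, -0.1393, 0.0234]
tcp_rot: [-180.0, 0.0, 77.6]
contact_force: [0.3, -0.1, 0.8]
gripper_width: 0.647
grip_force: 0.0
```

```bash
python3 - <<'E'
from h import *
m=robot.camera_model('wrist');s=robot.sense();im=robot.capture('wrist');cv2.imwrite('pics/w9.png',im)
print(s["ee_pos"],s["gripper_width"])
A=cv2.resize(im[150:350,150:410],None,fx=2.5,fy=2.5,interpolation=cv2.INTER_CUBIC)
R0=Rn.from_euler("xyz",s["tcp_rot"],degrees=True)
for z in (19,9,0,-10,-20):  # projected pad-edge points for tip at tool z, x=+-10
    pts=[s["ee_pos"]+R0.apply(np.array([x,y,z])*1e-3) for y in (-30,30) for x in (10,-10)]
    print(z,np.round(proj(m,pts),0).tolist())
print("ring",proj(m,[.4635,-.1385,.018]))
cv2.imwrite('pics/w9c.png',A)
E
```

```text
[ 0.46380742 -0.1392733   0.02338299] 0.6466671383666108
19 [[239.0, 223.0], [240.0, 250.0], [325.0, 224.0], [324.0, 250.0]]
9 [[237.0, 228.0], [238.0, 256.0], [327.0, 228.0], [326.0, 256.0]]
0 [[235.0, 233.0], [236.0, 261.0], [329.0, 233.0], [328.0, 262.0]]
-10 [[233.0, 239.0], [234.0, 269.0], [332.0, 239.0], [330.0, 269.0]]
-20 [[230.0, 245.0], [232.0, 276.0], [334.0, 245.0], [333.0, 276.0]]
ring [[281.30919461 243.25708685]]
```

View pics/w9c.png

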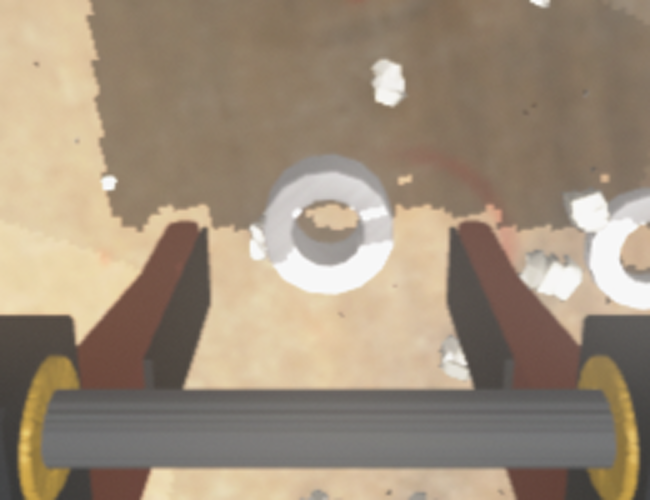

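The ring's top is centred at (281.4,243.2), exactly as predicted, and the fingertips at row 240 confirm they end about 11 mm behind the TCP. Going down to TCP z = -0.006, so the tips are about 5 mm above the bench, and closing.

>>> servo_tool:
  rows:
    - {"translation": [0.7, 0, 8], "rot": [0, 0, 0], "hand": 0.65}
    - {"translation": [0.7, 0, 16], "rot": [0, 0, 0], "hand": 0.65}
    - {"translation": [0.7, 0, 22], "rot": [0, 0, 0], "hand": 0.65}
    - {"translation": [0.7, 0, 26], "rot": [0, 0, 0], "hand": 0.65}
    - {"translation": [0.7, 0, 29], "rot": [0, 0, 0], "hand": 0.65}

```text
time: 14.2
ee_pos: [0.4634, -0.1383, -0.0066]
tcp_rot: [-179.9, -0.0, 77.6]
contact_force: [-0.4, 0.2, -0.4]
gripper_width: 0.65
grip_force: 0.0
```

>>> servo_tool:
  rows:
    - {"translation": [0, 0, 0], "rot": [0, 0, 0], "hand": 0.4}
    - {"translation": [0, 0, 0], "rot": [0, 0, 0], "hand": 0.2}
    - {"translation": [0, 0, 0], "rot": [0, 0, 0], "hand": 0.1}
    - {"translation": [0, 0, 0], "rot": [0, 0, 0], "hand": 0}
    - {"translation": [0, 0, 0], "rot": [0, 0, 0], "hand": 0}

```text
time: 14.62
ee_pos: [0.4642, -0.1387, -0.0054]
tcp_rot: [180.0, 0.0, 77.6]
contact_force: [-0.1, 0.6, -0.9]
gripper_width: 0.394
grip_force: 30.0
```

>>> servo_tool:
  rows:
    - {"translation": [0, 0, 0], "rot": [0, 0, 0], "hand": 0}
    - {"translation": [0, 0, 0], "rot": [0, 0, 0], "hand": 0}
    - {"translation": [0, 0, 0], "rot": [0, 0, 0], "hand": 0}

```text
time: 14.87
ee_pos: [0.4641, -0.1387, -0.0054]
tcp_rot: [180.0, 0.0, 77.6]
contact_force: [-0.1, 0.4, 1.8]
gripper_width: 0.387
grip_force: 30.0
```

>>> servo_tool:
  rows:
    - {"translation": [0, 0, -10], "rot": [0, 0, 0], "hand": 0}
    - {"translation": [0, 0, -30], "rot": [0, 0, 0], "hand": 0}
    - {"translation": [0, 0, -60], "rot": [0, 0, 0], "hand": 0}
    - {"translation": [0, 0, -90], "rot": [0, 0, 0], "hand": 0}
    - {"translation": [0, 0, -115], "rot": [0, 0, 0], "hand": 0}

```text
time: 15.28
ee_pos: [0.4639, -0.1386, 0.1117]
tcp_rot: [180.0, 0.0, 77.6]
contact_force: [0.7, -0.1, -0.4]
gripper_width: 0.389
grip_force: 30.0
```

>>> servo_tool:
  rows:
    - {"translation": [0, 0, 0], "rot": [0, 0, 0], "hand": 0}
    - {"translation": [0, 0, 0], "rot": [0, 0, 0], "hand": 0}

```text
time: 15.45
ee_pos: [0.4651, -0.1391, 0.1111]
tcp_rot: [179.8, 0.1, 77.6]
contact_force: [-0.6, 1.2, -1.5]
gripper_width: 0.391
grip_force: 30.0
```

```bash
python3 -c "
from h import *
s=robot.sense();print(s['ee_pos'],s['gripper_width'],s['contact_force'])
plan([.4991,.043,.11],77.6,2)"
```

```text
[ 0.46513945 -0.13910417  0.11114871] 0.39082155043843025 [-0.56269841  1.17946565 -1.4838775 ]
call 1: per row t [18.5, -0.6, 0.1] r [0.0, 0.0, 0.0]  last t [92.6, -2.9, 0.5] r [0.002, 0.0, 0.0]
call 2: per row t [18.5, -0.6, 0.1] r [0.0, 0.0, 0.0]  last t [92.6, -2.9, 0.5] r [0.002, 0.0, 0.0]
```

>>> servo_tool:
  rows:
    - {"translation": [12, 0, 0], "rot": [0, 0, 0], "hand": 0}
    - {"translation": [30, -1, 0], "rot": [0, 0, 0], "hand": 0}
    - {"translation": [50, -1.5, 0], "rot": [0, 0, 0], "hand": 0}
    - {"translation": [71, -2, 0], "rot": [0, 0, 0], "hand": 0}
    - {"translation": [92, -2.5, 0], "rot": [0, 0, 0], "hand": 0}

```text
time: 15.87
ee_pos: [0.4797, -0.0462, 0.1076]
tcp_rot: [-179.8, -0.0, 77.6]
contact_force: [-0.1, -0.3, -1.4]
gripper_width: 0.386
grip_force: 30.0
```

>>> servo_tool:
  rows:
    - {"translation": [21, 0, 0], "rot": [0, 0, 0], "hand": 0}
    - {"translation": [42, -1, 0], "rot": [0, 0, 0], "hand": 0}
    - {"translation": [62, -1.5, 0], "rot": [0, 0, 0], "hand": 0}
    - {"translation": [80, -2, 0], "rot": [0, 0, 0], "hand": 0}
    - {"translation": [92, -2.5, 0], "rot": [0, 0, 0], "hand": 0}

```text
time: 16.28
ee_pos: [0.497, 0.0446, 0.1077]
tcp_rot: [-179.8, 0.0, 77.7]
contact_force: [-0.4, -0.6, -0.6]
gripper_width: 0.387
grip_force: 30.0
```

>>> servo_tool:
  rows:
    - {"translation": [0, 0, 0], "rot": [0, 0, 0], "hand": 0}
    - {"translation": [0, 0, 0], "rot": [0, 0, 0], "hand": 0}
    - {"translation": [0, 0, 0], "rot": [0, 0, 0], "hand": 0}
    - {"translation": [0, 0, 0], "rot": [0, 0, 0], "hand": 0}
    - {"translation": [0, 0, 0], "rot": [0, 0, 0], "hand": 0}

```text
time: 16.7
ee_pos: [0.4983, 0.0414, 0.1093]
tcp_rot: [-180.0, 0.0, 77.6]
contact_force: [0.1, 0.6, -1.2]
gripper_width: 0.389
grip_force: 30.0
```

>>> servo_tool:
  rows:
    - {"translation": [0, 0, 0], "rot": [0, 0, 0], "hand": 0}
    - {"translation": [0, 0, 0], "rot": [0, 0, 0], "hand": 0}
    - {"translation": [0, 0, 0], "rot": [0, 0, 0], "hand": 0}

```text
time: 16.95
ee_pos: [0.4986, 0.0418, 0.1095]
tcp_rot: [180.0, 0.0, 77.6]
contact_force: [0.8, 0.1, -0.8]
gripper_width: 0.39
grip_force: 30.0
```

```bash
python3 - <<'E'
from h import *
m=robot.camera_model('wrist');s=robot.sense();im=robot.capture('wrist');cv2.imwrite('pics/w10.png',im)
print(s['ee_pos'],s['gripper_width'],delta([.4991,.043,.11],77.6))
p=s["ee_pos"]
e=proj(m,[[p[0],p[1],p[2]+.0234],[p[0],p[1],p[2]+.0054]]);print(e)
g=cv2.cvtColor(im,cv2.COLOR_BGR2GRAY);u,v=np.round(e[0]).astype(int)
np.set_printoptions(linewidth=200)
print(u-40,v-40);print(g[v-40:v+41:3,u-40:u+41:3])
E
```

```text
[0.49857248 0.04183663 0.10945966] 0.3897152887551564 (array([ 1.2,  0.3, -0.6]), array([ 0.0001,  0.0001, -0.0001]))
[[282.2287103  263.62380596]
 [282.11259047 250.81925714]]
242 224
[[137 135 129  95 204 234 234 178 185 231 127 101 104 108 107 108 110 139 138 141 139 212 198  98 127 128 127]
 [136 132 128 100 202 234 234 235 233 227 106 100 102 105 106 103 107 136 138 141 140 230 201  99 127 126 129]
 [136 136 130 100 201 234 231 230 149  99  99 100 102 102 103 104 105 105 128 228 225 231 199 100 126 126 128]
 [135 136 128  98 190 234 214 103  98 100  99 100 102 104 103 105 105 107 105 118 218 231 187 102 127 127 127]
 [134 133 129 103  76 158 104  98  98 104 116 125 133 144 144 135 117 108 109 107 110 216  86  98 126 125 127]
 [ 73  74  97  98  98  98  99  99 121 137 135 136 140 138 140 141 144 148 151 111 107 104 103 101  95  78  79]
 [ 68  69  74  69 115  97 111 135 135 135 135 137 137 137 138 138 141 141 144 145 111 108 125  73  79  73  77]
 [ 68  68  66  67 107 104 135 135 134 135 136 135 135 134 134 136 135 139 142 141 139 118 111  71  71  75  74]
 [ 68  67  61  64  98 131 1
[... 1382 characters left out ...]
 193 126 123 120 113  55  54  54]
 [ 50  51  53 130 134 132 134 148 168 154 224 227 227 225 224 222 221 212 159 132 126 122 123 124  56  53  52]
 [ 49  50  57 130 129 124 129 135 201 166 137 144 157 169 187 143 133 135 137 132 123 120 124 129  61  53  53]
 [ 50  49  78 129 133 128 132 135 131 132 133 131 134 133 131 131 128 131 134 130 121 124 128 128  75  53  51]
 [ 49  49 101 128 132 130 132 139 133 133 139 140 135 132 126 129 126 130 133 130 123 122 126 129 101  52  51]
 [ 49  50 119 131 131 135 136 137 138 139 138 138 138 133 129 126 127 129 129 131 127 120 121 128 111  52  50]
 [ 47  50 135 130 128 131 135 136 137 141 141 138 138 137 132 126 126 127 131 134 128 120 123 127 126  52  50]]
```

>>> servo_tool:
  rows:
    - {"translation": [0.5, 0.3, 6], "rot": [0, 0, 0], "hand": 0}
    - {"translation": [0.5, 0.3, 12], "rot": [0, 0, 0], "hand": 0}
    - {"translation": [0.5, 0.3, 17], "rot": [0, 0, 0], "hand": 0}
    - {"translation": [0.5, 0.3, 20], "rot": [0, 0, 0], "hand": 0}
    - {"translation": [0.5, 0.3, 22], "rot": [0, 0, 0], "hand": 0}

```text
time: 17.42
ee_pos: [0.4983, 0.0427, 0.0865]
tcp_rot: [-179.9, 0.0, 77.6]
contact_force: [-0.0, -0.2, -1.6]
gripper_width: 0.387
grip_force: 30.0
```

>>> servo_tool:
  rows:
    - {"translation": [0, 0, 2], "rot": [0, 0, 0], "hand": 0}
    - {"translation": [0, 0, 4], "rot": [0, 0, 0], "hand": 0}
    - {"translation": [0, 0, 5], "rot": [0, 0, 0], "hand": 0}
    - {"translation": [0, 0, 6], "rot": [0, 0, 0], "hand": 0}
    - {"translation": [0, 0, 7], "rot": [0, 0, 0], "hand": 0}

```text
time: 17.83
ee_pos: [0.499, 0.0426, 0.0804]
tcp_rot: [180.0, 0.0, 77.6]
contact_force: [-0.5, 1.1, -1.1]
gripper_width: 0.388
grip_force: 30.0
```

The ring is on the spigot with no contact force. Continuing down.

>>> servo_tool:
  rows:
    - {"translation": [0, 0, 2], "rot": [0, 0, 0], "hand": 0}
    - {"translation": [0, 0, 4], "rot": [0, 0, 0], "hand": 0}
    - {"translation": [0, 0, 6], "rot": [0, 0, 0], "hand": 0}
    - {"translation": [0, 0, 8], "rot": [0, 0, 0], "hand": 0}
    - {"translation": [0, 0, 10], "rot": [0, 0, 0], "hand": 0}

```text
time: 18.25
ee_pos: [0.4989, 0.0426, 0.0702]
tcp_rot: [-180.0, 0.0, 77.6]
contact_force: [-0.2, 0.2, -1.7]
gripper_width: 0.389
grip_force: 30.0
```

>>> servo_tool:
  rows:
    - {"translation": [0, 0, 2.5], "rot": [0, 0, 0], "hand": 0}
    - {"translation": [0, 0, 5], "rot": [0, 0, 0], "hand": 0}
    - {"translation": [0, 0, 7], "rot": [0, 0, 0], "hand": 0}
    - {"translation": [0, 0, 9], "rot": [0, 0, 0], "hand": 0}
    - {"translation": [0, 0, 11], "rot": [0, 0, 0], "hand": 0}

```text
time: 18.67
ee_pos: [0.4989, 0.0426, 0.0591]
tcp_rot: [-180.0, 0.0, 77.6]
contact_force: [0.3, 0.1, -1.3]
gripper_width: 0.391
grip_force: 30.0
```

>>> servo_tool:
  rows:
    - {"translation": [0, 0, 0.5], "rot": [0, 0, 0], "hand": 0}
    - {"translation": [0, 0, 1], "rot": [0, 0, 0], "hand": 0}
    - {"translation": [0, 0, 1.5], "rot": [0, 0, 0], "hand": 0}
    - {"translation": [0, 0, 1.5], "rot": [0, 0, 0], "hand": 0}

```text
time: 19.0
ee_pos: [0.499, 0.0426, 0.0578]
tcp_rot: [180.0, 0.0, 77.6]
contact_force: [-0.4, -0.5, -1.0]
gripper_width: 0.39
grip_force: 30.0
```

>>> servo_tool:
  rows:
    - {"translation": [0, 0, 0.6], "rot": [0, 0, 0], "hand": 0}
    - {"translation": [0, 0, 1.2], "rot": [0, 0, 0], "hand": 0}
    - {"translation": [0, 0, 1.2], "rot": [0, 0, 0], "hand": 0}

```text
time: 19.25
ee_pos: [0.4989, 0.0426, 0.0566]
tcp_rot: [180.0, 0.0, 77.6]
contact_force: [-0.1, -0.0, -1.2]
gripper_width: 0.384
grip_force: 30.0
```

>>> servo_tool:
  rows:
    - {"translation": [0, 0, 0.4], "rot": [0, 0, 0], "hand": 0}
    - {"translation": [0, 0, 0.6], "rot": [0, 0, 0], "hand": 0}
    - {"translation": [0, 0, 0.6], "rot": [0, 0, 0], "hand": 0}

```text
time: 19.5
ee_pos: [0.4989, 0.0426, 0.0565]
tcp_rot: [180.0, 0.0, 77.6]
contact_force: [-1.5, 0.3, 4.4]
gripper_width: 0.392
grip_force: 30.0
```

The ring seated at TCP z = 0.0565, as calculated, and contact was felt. Releasing and rising.

>>> servo_tool:
  rows:
    - {"translation": [0, 0, 0], "rot": [0, 0, 0], "hand": 0.8}
    - {"translation": [0, 0, 0], "rot": [0, 0, 0], "hand": 0.8}
    - {"translation": [0, 0, 0], "rot": [0, 0, 0], "hand": 0.8}
    - {"translation": [0, 0, 0], "rot": [0, 0, 0], "hand": 0.8}
    - {"translation": [0, 0, 0], "rot": [0, 0, 0], "hand": 0.8}

```text
time: 19.92
ee_pos: [0.4989, 0.0426, 0.056]
tcp_rot: [-180.0, 0.0, 77.6]
contact_force: [0.4, -0.2, 0.4]
gripper_width: 0.731
grip_force: 0.0
```

>>> servo_tool:
  rows:
    - {"translation": [0, 0, 0], "rot": [0, 0, 0], "hand": 0.8}
    - {"translation": [0, 0, -10], "rot": [0, 0, 0], "hand": 0.8}
    - {"translation": [0, 0, -30], "rot": [0, 0, 0], "hand": 0.8}
    - {"translation": [0, 0, -55], "rot": [0, 0, 0], "hand": 0.8}
    - {"translation": [0, 0, -80], "rot": [0, 0, 0], "hand": 0.8}

```text
time: 20.33
ee_pos: [0.4983, 0.0427, 0.1372]
tcp_rot: [-179.9, 0.0, 77.6]
contact_force: [-0.6, -0.4, -0.7]
gripper_width: 0.8
grip_force: 0.0
```

>>> servo_tool:
  rows:
    - {"translation": [0, 0, 0], "rot": [0, 0, 0], "hand": 0.8}
    - {"translation": [0, 0, 0], "rot": [0, 0, 0], "hand": 0.8}
    - {"translation": [0, 0, 0], "rot": [0, 0, 0], "hand": 0.8}

```text
time: 20.58
ee_pos: [0.4986, 0.0426, 0.1361]
tcp_rot: [180.0, 0.0, 77.6]
contact_force: [-0.6, -0.3, -0.2]
gripper_width: 0.802
grip_force: 0.0
```

```bash
python3 - <<'E'
from h import *
m=robot.camera_model('wrist');s=robot.sense();im=robot.capture('wrist');cv2.imwrite('pics/w11.png',im)
for n in ("scene","side"): cv2.imwrite(f'pics/{n}11.png',robot.capture(n))
print(s['ee_pos'],s['tcp_rot'],proj(m,[[.499,.0428,.08],[.499,.0428,.09]]))
g=cv2.cvtColor(im,cv2.COLOR_BGR2GRAY);u,v=np.round(proj(m,[.499,.0428,.08])[0]).astype(int)
np.set_printoptions(linewidth=200)
print(u-36,v-36);print(g[v-36:v+37:3,u-36:u+37:3])
plan([.501,.2754,.12],90.4,2)
E
```

```text
[0.49862613 0.04262889 0.13610024] [1.79998664e+02 7.79268911e-03 7.76272188e+01] [[282.21943588 220.42579075]
 [282.26892859 224.28645949]]
246 184
[[100  94  93  83 158 162 160 164 162 161 160 156 150 154 164 160 164 161 166 164 185 103 103 103 113]
 [141 142 122  86 157 162 159 164 158 124 110 108 108 110 117 142 164 161 166 164 223 112 135 142 141]
 [141 142 122  86 162 200 183 145 110 107 107 107 106 109 110 111 124 159 165 164 220 107 137 141 143]
 [142 142 122 103 242 243 240 119 106 106 107 112 117 112 111 110 110 129 164 164 165 106 138 142 143]
 [141 141 126 104 242 243 149 107 109 139 143 130 119 132 153 139 112 113 140 163 165 107 140 143 142]
 [140 142 126 107 242 242 115 123 137 107 106 110 112 111 110 113 151 116 125 149 220 107 141 142 144]
 [141 142 126 108 242 232 117 119 108 144 222 170 168 173 181 127 113 140 119 154 233 108 142 142 144]
 [141 142 127 107 242 235 133 118 162 161 162 162 164 165 168 170 153 115 129 165 225 109 142 143 144]
 [141 142 129 106 240 237 117 162 159 159 156 156 153 158 161 168 166 157 133 233 215 108 142 142 144]
 [142 142 129 107 235 22
[... 1144 characters left out ...]
31 132 132 131 133 133 132 131 130 130 132 131 153 146 133 132 131]
 [148 149 150 149 151 152 144 141 143 138 137 134 136 144 143 137 133 134 136 137 143 141 146 148 146]
 [147 146 146 149 151 151 141 142 143 138 134 132 134 142 146 141 133 132 138 137 136 136 142 146 145]
 [143 145 147 151 151 149 147 140 140 139 135 133 133 138 147 144 134 132 139 136 134 132 139 142 145]
 [143 145 144 148 154 148 141 137 139 139 135 132 133 139 144 142 132 129 132 135 135 136 138 142 142]]
call 1: per row t [22.8, -4.7, 1.5] r [-0.0, 0.0, -0.022]  last t [114.0, -23.4, 7.5] r [-0.001, 0.0, -0.112]
call 2: per row t [23.2, -2.1, 1.5] r [-0.0, 0.0, -0.022]  last t [115.9, -10.6, 7.5] r [-0.001, 0.0, -0.112]
```

The ring sits on the shoulder, concentric with the spigot (hole at about (281.5,224.5), as predicted). On to the lever.

>>> servo_tool:
  rows:
    - {"translation": [23, -5, 0], "rot": [0, 0, -0.022], "hand": 0.8}
    - {"translation": [46, -9, 1], "rot": [0, 0, -0.045], "hand": 0.7}
    - {"translation": [68, -14, 3], "rot": [0, 0, -0.067], "hand": 0.5}
    - {"translation": [91, -19, 5], "rot": [0, 0, -0.09], "hand": 0.5}
    - {"translation": [114, -23.5, 7], "rot": [0, 0, -0.112], "hand": 0.5}

```text
time: 21.15
ee_pos: [0.4995, 0.1598, 0.1279]
tcp_rot: [-179.9, 0.0, 84.1]
contact_force: [0.5, -0.2, -0.6]
gripper_width: 0.537
grip_force: 0.0
```

>>> servo_tool:
  rows:
    - {"translation": [26, -2, 2], "rot": [0, 0, -0.022], "hand": 0.5}
    - {"translation": [52, -5, 4], "rot": [0, 0, -0.045], "hand": 0.5}
    - {"translation": [78, -7, 6], "rot": [0, 0, -0.067], "hand": 0.5}
    - {"translation": [102, -9, 7], "rot": [0, 0, -0.09], "hand": 0.5}
    - {"translation": [116, -10.5, 8], "rot": [0, 0, -0.112], "hand": 0.5}

```text
time: 21.57
ee_pos: [0.5014, 0.2775, 0.1199]
tcp_rot: [-179.9, 0.0, 90.6]
contact_force: [0.4, -0.2, 0.4]
gripper_width: 0.501
grip_force: 0.0
```

>>> servo_tool:
  rows:
    - {"translation": [0, 0, 0], "rot": [0, 0, 0], "hand": 0.5}
    - {"translation": [0, 0, 0], "rot": [0, 0, 0], "hand": 0.5}
    - {"translation": [0, 0, 0], "rot": [0, 0, 0], "hand": 0.5}
    - {"translation": [0, 0, 0], "rot": [0, 0, 0], "hand": 0.5}

```text
time: 21.9
ee_pos: [0.5018, 0.2741, 0.1208]
tcp_rot: [-180.0, 0.0, 90.4]
contact_force: [0.6, -0.3, 0.3]
gripper_width: 0.501
grip_force: 0.0
```

```bash
python3 - <<'E'
from h import *
m=robot.camera_model('wrist');s=robot.sense();im=robot.capture('wrist');cv2.imwrite('pics/w12.png',im)
print(s['ee_pos'],s['tcp_rot'],s['q'][5])
g=cv2.cvtColor(im,cv2.COLOR_BGR2GRAY);np.set_printoptions(linewidth=220)
for P in ([.441,.275,.034],[.6102,.2761,.034]):
    e=proj(m,P)[0];u,v=np.round(e).astype(int);print(e,u-30,v-30);print(g[v-30:v+31:3,u-30:u+31:3])
print(delta([.501,.2754,-.007],90.4))
E
```

```text
[0.50179236 0.27411947 0.12083507] [-1.79956514e+02  4.77308437e-02  9.03833570e+01] 21.37852950662125
[216.10340209 209.20755871] 186 179
[[137 137 140 141 139 141 139 136 139 139 111  96  92  97 121 131 125 126 130 130 127]
 [137 138 142 142 142 140 138 132 104  88  88  88  87  87  87  89 113  98 103 129 129]
 [136 138 142 142 142 142 125  94 101 108 116 106  93  89  90  90  93 103  89  92 118]
 [139 137 140 138 140 120 114 122 127 144 136 130 124 123 100  89 102 124 116  94  88]
 [139 139 138 140 124 119 155 213 218 215 217 218 215 152 124 115  90 100 118 124 104]
 [138 140 138 123 117 163 219 218 218 216 217 218 217 218 206 126 116  89  90 108 127]
 [139 138 137 116 159 218 218 218 219 216 216 218 217 219 219 202 124 103  89  90 102]
 [132 138 133 118 207 218 219 217 149 105 125 135 204 218 219 221 165 122 111 124 123]
 [154 169 146 128 216 217 219 155  89  90 123 124 122 206 219 221 210 123  97 103 108]
 [156 173 154 139 217 217 218 100  91  89  96 123 134 158 218 220 218 127 107 110 122]
 [138 138 132 128 216 217 217  98  90  90  90  90 100 109 217 221 219 138 113 103 111]
 [13
[... 2097 characters left out ...]
57 154 154 155 156 158]
 [191 186 199 200 203 197 197 188 182 215 233 186 163 162 160 157 157 158 157 159 158]
 [191 188 198 207 207 199 200 204 186 179 178 160 165 161 159 158 158 159 159 160 160]
 [187 183 186 187 188 183 188 189 180 175 178 159 163 159 158 157 156 157 159 162 160]
 [183 180 185 190 187 189 197 192 184 183 185 168 161 159 157 155 155 155 158 161 161]
 [182 182 191 197 192 196 204 194 184 182 193 177 162 158 157 156 155 153 156 157 159]
 [179 179 186 184 183 189 191 190 180 185 198 176 161 158 156 156 154 154 156 156 159]
 [180 178 188 185 180 185 183 188 183 192 198 173 159 156 155 154 154 154 155 155 157]]
(array([  1.3,  -0.9, 128. ]), array([-0.0004,  0.0005, -0.0005]))
```

The bore's top is at about (216.5,209) and the eye's at about (398.6,210.5). That puts the lever at yaw about 0.1° and its balance point at about (0.5012, 0.2752). The fingers must close across the arm, so I'll turn the tool 90° to yaw 180.

>>> servo_tool:
  rows:
    - {"translation": [0, 0, 0], "rot": [0, 0, -0.104], "hand": 0.5}
    - {"translation": [0, 0, 0], "rot": [0, 0, -0.209], "hand": 0.5}
    - {"translation": [0, 0, 0], "rot": [0, 0, -0.313], "hand": 0.5}
    - {"translation": [0, 0, 0], "rot": [0, 0, -0.418], "hand": 0.5}
    - {"translation": [0, 0, 0], "rot": [0, 0, -0.522], "hand": 0.5}

```text
time: 22.37
ee_pos: [0.5022, 0.2744, 0.1212]
tcp_rot: [-180.0, 0.0, 120.6]
contact_force: [0.5, -0.1, -0.9]
gripper_width: 0.503
grip_force: 0.0
```

>>> servo_tool:
  rows:
    - {"translation": [0, 0, 0], "rot": [0, 0, -0.104], "hand": 0.5}
    - {"translation": [0, 0, 0], "rot": [0, 0, -0.209], "hand": 0.5}
    - {"translation": [0, 0, 0], "rot": [0, 0, -0.313], "hand": 0.5}
    - {"translation": [0, 0, 0], "rot": [0, 0, -0.418], "hand": 0.5}
    - {"translation": [0, 0, 0], "rot": [0, 0, -0.522], "hand": 0.5}

```text
time: 22.78
ee_pos: [0.5021, 0.2744, 0.1212]
tcp_rot: [-180.0, 0.0, 150.5]
contact_force: [0.5, -1.0, -0.2]
gripper_width: 0.503
grip_force: 0.0
```

>>> servo_tool:
  rows:
    - {"translation": [0, 0, 0], "rot": [0, 0, -0.104], "hand": 0.5}
    - {"translation": [0, 0, 0], "rot": [0, 0, -0.209], "hand": 0.5}
    - {"translation": [0, 0, 0], "rot": [0, 0, -0.313], "hand": 0.5}
    - {"translation": [0, 0, 0], "rot": [0, 0, -0.418], "hand": 0.5}
    - {"translation": [0, 0, 0], "rot": [0, 0, -0.522], "hand": 0.5}

```text
time: 23.2
ee_pos: [0.5022, 0.2744, 0.1212]
tcp_rot: [-180.0, 0.0, -179.6]
contact_force: [0.1, -0.0, 0.6]
gripper_width: 0.501
grip_force: 0.0
```

>>> servo_tool:
  rows:
    - {"translation": [0, 0, 0], "rot": [0, 0, 0], "hand": 0.5}
    - {"translation": [0, 0, 0], "rot": [0, 0, 0], "hand": 0.5}
    - {"translation": [0, 0, 0], "rot": [0, 0, 0], "hand": 0.5}
    - {"translation": [0, 0, 0], "rot": [0, 0, 0], "hand": 0.5}

```text
time: 23.53
ee_pos: [0.502, 0.2752, 0.1211]
tcp_rot: [-180.0, -0.0, -180.0]
contact_force: [-0.4, -0.7, 0.1]
gripper_width: 0.5
grip_force: 0.0
```

```bash
python3 - <<'E'
from h import *
m=robot.camera_model('wrist');s=robot.sense();im=robot.capture('wrist');cv2.imwrite('pics/w13.png',im)
print(s['time'],s['ee_pos'],s['tcp_rot'],s['q'][5])
g=cv2.cvtColor(im,cv2.COLOR_BGR2GRAY);np.set_printoptions(linewidth=220)
for P in ([.4413,.2752,.034],[.6108,.2752,.034]):
    e=proj(m,P)[0];u,v=np.round(e).astype(int);print(e,u-30,v-30)
    if 30<v<385: print(g[v-30:v+31:3,u-30:u+31:3])
print(delta([.5012,.2752,-.007],180.1))
E
```

```text
23.5333 [0.50204415 0.27515793 0.12110136] [-1.79995336e+02 -2.30473068e-03 -1.79965030e+02] -68.21678172292823
[279.21096223 142.54451985] 249 113
[[131 131 132 132 130 132 133 131 119 136 175 167 131 135 132 135 136 135 133 134 135]
 [130 129 130 130 129 129 130 126 109 114 117 117 112 122 133 135 135 135 133 134 135]
 [132 130 131 130 131 127 112 119 125 149 151 151 142 123 117 110 133 134 132 132 131]
 [168 131 131 132 126 115 126 176 221 223 223 223 223 214 143 121 109 130 131 130 130]
 [195 138 131 128 117 130 220 224 223 224 224 225 225 224 224 178 122 110 132 131 132]
 [200 197 133 117 125 215 224 224 225 225 225 225 225 225 225 225 170 121 131 135 134]
 [204 203 159 119 195 224 223 224 223 186 146 145 216 225 225 225 224 135 114 135 133]
 [204 198 143 125 221 223 224 223 135 121 119 118 119 191 225 224 224 176 121 132 133]
 [201 190 131 137 224 224 224 161 119 119 118 118 119 119 222 224 224 211 123 126 132]
 [199 186 121 166 221 222 222 117 129 130 124 118 118 118 191 222 222 219 125 119 130]
 [192 187 119 153 224 223 223 109 129 129 130 118 117 114 188 223 223 220 125 120 
[... 2106 characters left out ...]
72 171 171 172 171 171]
 [181 180 182 182 182 182 182 182 182 181 182 182 182 181 181 181 180 181 180 180 180]
 [186 186 187 186 186 186 187 186 187 186 186 187 187 186 186 186 187 187 186 186 186]
 [187 186 186 186 187 187 187 187 188 188 187 187 187 187 187 186 187 187 187 187 187]
 [181 181 181 181 181 181 180 182 181 181 181 182 182 181 182 181 181 181 181 181 181]
 [174 174 174 174 175 174 174 174 175 174 175 174 174 174 175 161 167 168 168 167 168]
 [155 155 159 154 151 153 156 158 155 152 153 153 152 152 149 146 145 142 139 141 143]
 [154 155 157 153 148 150 152 154 151 149 149 151 150 148 146 146 142 140 141 140 140]]
(array([  0.8,  -0. , 128.1]), array([-0.0001, -0.    , -0.0005]))
```

>>> servo_tool:
  rows:
    - {"translation": [0.9, 0.5, 25], "rot": [0, 0, 0], "hand": 0.5}
    - {"translation": [0.9, 0.5, 55], "rot": [0, 0, 0], "hand": 0.5}
    - {"translation": [0.9, 0.5, 82], "rot": [0, 0, 0], "hand": 0.5}
    - {"translation": [0.9, 0.5, 103], "rot": [0, 0, 0], "hand": 0.5}
    - {"translation": [0.9, 0.5, 118], "rot": [0, 0, 0], "hand": 0.5}

```text
time: 24.0
ee_pos: [0.4999, 0.2755, 0.001]
tcp_rot: [-179.9, -0.1, -179.9]
contact_force: [-0.1, -0.4, 0.2]
gripper_width: 0.503
grip_force: 0.0
```

>>> servo_tool:
  rows:
    - {"translation": [0, 0, 4], "rot": [0, 0, 0], "hand": 0.5}
    - {"translation": [0, 0, 8], "rot": [0, 0, 0], "hand": 0.5}
    - {"translation": [0, 0, 10], "rot": [0, 0, 0], "hand": 0.4}
    - {"translation": [0, 0, 10], "rot": [0, 0, 0], "hand": 0.4}
    - {"translation": [0, 0, 10], "rot": [0, 0, 0], "hand": 0.4}

```text
time: 24.42
ee_pos: [0.5018, 0.2763, -0.0061]
tcp_rot: [180.0, 0.1, -179.8]
contact_force: [0.3, 0.6, 0.2]
gripper_width: 0.405
grip_force: 0.0
```

>>> servo_tool:
  rows:
    - {"translation": [0.5, 0, 1.5], "rot": [0, 0, 0], "hand": 0.35}
    - {"translation": [0.5, 0, 1.5], "rot": [0, 0, 0], "hand": 0.3}
    - {"translation": [0.5, 0, 1.5], "rot": [0, 0, 0], "hand": 0.25}
    - {"translation": [0.5, 0, 1.5], "rot": [0, 0, 0], "hand": 0.2}
    - {"translation": [0.5, 0, 1.5], "rot": [0, 0, 0], "hand": 0.15}

```text
time: 24.83
ee_pos: [0.5006, 0.2749, -0.0082]
tcp_rot: [-179.9, -0.0, -179.8]
contact_force: [-0.2, -4.6, 4.6]
gripper_width: 0.175
grip_force: 30.0
```

>>> servo_tool:
  rows:
    - {"translation": [0, 0, 0], "rot": [0, 0, 0], "hand": 0.1}
    - {"translation": [0, 0, 0], "rot": [0, 0, 0], "hand": 0}
    - {"translation": [0, 0, 0], "rot": [0, 0, 0], "hand": 0}
    - {"translation": [0, 0, 0], "rot": [0, 0, 0], "hand": 0}
    - {"translation": [0, 0, 0], "rot": [0, 0, 0], "hand": 0}

```text
time: 25.25
ee_pos: [0.5007, 0.2749, -0.0081]
tcp_rot: [-179.9, -0.0, -179.8]
contact_force: [-0.1, -6.0, 3.2]
gripper_width: 0.18
grip_force: 30.0
```

>>> servo_tool:
  rows:
    - {"translation": [0, 0, 0], "rot": [0, 0, 0], "hand": 0}
    - {"translation": [0, 0, 0], "rot": [0, 0, 0], "hand": 0}
    - {"translation": [0, 0, 0], "rot": [0, 0, 0], "hand": 0}

```text
time: 25.5
ee_pos: [0.5007, 0.2749, -0.0082]
tcp_rot: [-179.9, -0.0, -179.8]
contact_force: [-0.1, -5.0, 3.6]
gripper_width: 0.179
grip_force: 30.0
```

>>> servo_tool:
  rows:
    - {"translation": [0, 0, -3], "rot": [0, 0, 0], "hand": 0}
    - {"translation": [0, 0, -10], "rot": [0, 0, 0], "hand": 0}
    - {"translation": [0, 0, -25], "rot": [0, 0, 0], "hand": 0}
    - {"translation": [0, 0, -42], "rot": [0, 0, 0], "hand": 0}
    - {"translation": [0, 0, -60], "rot": [0, 0, 0], "hand": 0}

```text
time: 25.92
ee_pos: [0.4991, 0.2757, 0.0514]
tcp_rot: [-180.0, -0.2, -179.8]
contact_force: [-0.0, 1.0, -7.9]
gripper_width: 0.182
grip_force: 30.0
```

>>> servo_tool:
  rows:
    - {"translation": [0, 0, -20], "rot": [0, 0, 0], "hand": 0}
    - {"translation": [0, 0, -40], "rot": [0, 0, 0], "hand": 0}
    - {"translation": [0, 0, -55], "rot": [0, 0, 0], "hand": 0}
    - {"translation": [0, 0, -62], "rot": [0, 0, 0], "hand": 0}
    - {"translation": [0, 0, -65], "rot": [0, 0, 0], "hand": 0}

```text
time: 26.33
ee_pos: [0.5007, 0.2763, 0.1175]
tcp_rot: [180.0, 0.1, -179.8]
contact_force: [-0.2, -0.5, -7.6]
gripper_width: 0.178
grip_force: 30.0
```

>>> servo_tool:
  rows:
    - {"translation": [0, 0, 0], "rot": [0, 0, 0], "hand": 0}
    - {"translation": [0, 0, 0], "rot": [0, 0, 0], "hand": 0}
    - {"translation": [0, 0, 0], "rot": [0, 0, 0], "hand": 0}

```text
time: 26.58
ee_pos: [0.4995, 0.2756, 0.1152]
tcp_rot: [-179.9, -0.1, -179.8]
contact_force: [-0.6, -0.6, -8.2]
gripper_width: 0.18
grip_force: 30.0
```

```bash
python3 - <<'E'
from h import *
m=robot.camera_model('wrist');s=robot.sense();im=robot.capture('wrist');cv2.imwrite('pics/w14.png',im)
print(s['time'],s['ee_pos'],s['tcp_rot'],s['contact_force'],s['ft_torque'],s['gripper_width'])
g=cv2.cvtColor(im,cv2.COLOR_BGR2GRAY);np.set_printoptions(linewidth=230)
p=s["ee_pos"];zt=p[2]+.0082+.034
for x in (-.06,.11):
    e=proj(m,[p[0]+x,p[1],zt])[0];u,v=np.round(e).astype(int);print(e,u-44,v-44)
    print(g[max(v-44,0):v+45:4,u-44:u+45:4])
E
```

```text
26.5833 [0.49950375 0.27557235 0.11523122] [-1.79943522e+02 -1.42021479e-01 -1.79816270e+02] [-0.60419901 -0.58174064 -8.2191963 ] [ 0.05314087  0.02906622 -0.0388363 ] 0.17964649816658632
[278.13677205 159.9882113 ] 234 116
[[218 202 195 128 128 103 113 117 120 121 122 124 124 125 124 121 120 116 104 128 133 132 134]
 [214 204 194 164 104 117 121 122 171 220 221 221 221 222 222 211 129 122 121 114 128 132 133]
 [211 199 193 117 118 121 172 220 219 220 221 221 221 222 222 221 222 218 142 120 113 126 128]
 [204 196 110 119 121 203 220 220 221 221 222 222 222 223 222 222 223 222 222 135 121 115 114]
 [197 178 117 121 192 219 220 220 221 222 222 222 222 222 222 221 222 222 222 222 123 120 108]
 [197 116 120 162 220 220 220 221 221 221 221 221 222 223 222 222 222 221 222 222 219 123 118]
 [188 116 122 218 219 220 220 221 221 220 148 131 131 133 214 223 222 222 222 222 221 192 121]
 [137 121 147 218 219 218 219 220 200 131 129 130 131 131 132 127 222 222 222 222 221 219 122]
 [117 120 200 223 223 223 224 217 122 128 129 129 131 129 130 132 137 224 225 224 224 223 127]
 [116 120 219 219 22
[... 1079 characters left out ...]
222 222 221 212 123 122 114 110 114 102]
 [221 218 133 111 117  94 107 118 120 120 134 186 206 156 126 121 120 114  93 106 115 106 130]
 [220 220 222 112 114 114  93  86 110 118 120 123 123 122 120 116 101  83 102 114 109 119 148]]
[277.75183739 439.87222437] 234 396
[[47 47 46 47 48 49 47 49 49 47 50 50 50 48 48 49 49 49 50 51 50 50 50]
 [46 47 47 48 47 47 47 47 47 48 48 47 48 48 47 48 47 47 49 48 49 48 50]
 [46 47 46 45 46 46 46 46 48 48 47 46 46 47 47 47 46 47 48 49 48 48 47]
 [45 46 46 45 45 46 47 46 46 47 47 46 47 46 46 46 46 47 46 48 47 49 48]
 [44 46 44 46 44 45 45 44 45 45 47 46 45 46 45 45 46 46 46 47 47 47 47]
 [45 46 46 45 43 46 45 45 45 45 46 46 45 46 46 45 46 45 44 46 46 47 47]]
```

The lever is held, with 6–8 N on the wrist, small moments and the boss at the expected height, so it hasn't drooped. Carrying it above the jig.

```bash
python3 -c "
from h import *
plan([.557,.029,.115],167.4,2)"
```

```text
call 1: per row t [-5.7, -24.7, 0.0] r [-0.0, -0.0, 0.022]  last t [-28.3, -123.4, 0.2] r [-0.001, -0.001, 0.112]
call 2: per row t [-8.4, -23.9, 0.0] r [-0.0, -0.0, 0.022]  last t [-41.9, -119.5, 0.2] r [-0.001, -0.001, 0.112]
```

>>> servo_tool:
  rows:
    - {"translation": [-3, -12, 0], "rot": [0, 0, 0.015], "hand": 0}
    - {"translation": [-7, -31, 0], "rot": [0, 0, 0.035], "hand": 0}
    - {"translation": [-12, -52, 0], "rot": [0, 0, 0.055], "hand": 0}
    - {"translation": [-17, -75, 0], "rot": [0, 0, 0.075], "hand": 0}
    - {"translation": [-22, -97, 0], "rot": [0, 0, 0.094], "hand": 0}

```text
time: 27.05
ee_pos: [0.5227, 0.1774, 0.1159]
tcp_rot: [-180.0, -0.1, 174.7]
contact_force: [1.4, 0.5, -7.1]
gripper_width: 0.178
grip_force: 30.0
```

>>> servo_tool:
  rows:
    - {"translation": [-8, -23, 0], "rot": [0, 0, 0.02], "hand": 0}
    - {"translation": [-16, -46, 0], "rot": [0, 0, 0.042], "hand": 0}
    - {"translation": [-24, -69, 0], "rot": [0, 0, 0.065], "hand": 0}
    - {"translation": [-31, -91, 0], "rot": [0, 0, 0.085], "hand": 0}
    - {"translation": [-38, -108, 0], "rot": [0, 0, 0.1], "hand": 0}

```text
time: 27.47
ee_pos: [0.5506, 0.0655, 0.1159]
tcp_rot: [-179.9, -0.1, 168.9]
contact_force: [0.7, 0.6, -8.2]
gripper_width: 0.183
grip_force: 30.0
```

>>> servo_tool:
  rows:
    - {"translation": [-3, -13, 0], "rot": [0, 0, 0.01], "hand": 0}
    - {"translation": [-6, -24, 0], "rot": [0, 0, 0.02], "hand": 0}
    - {"translation": [-9, -33, 0], "rot": [0, 0, 0.03], "hand": 0}
    - {"translation": [-10, -37, 0], "rot": [0, 0, 0.03], "hand": 0}
    - {"translation": [-10, -37, 0], "rot": [0, 0, 0.03], "hand": 0}

```text
time: 27.88
ee_pos: [0.5536, 0.0292, 0.1165]
tcp_rot: [-180.0, -0.0, 167.3]
contact_force: [-0.6, 0.3, -6.5]
gripper_width: 0.181
grip_force: 30.0
```

>>> servo_tool:
  rows:
    - {"translation": [0, 0, 0], "rot": [0, 0, 0], "hand": 0}
    - {"translation": [0, 0, 0], "rot": [0, 0, 0], "hand": 0}
    - {"translation": [0, 0, 0], "rot": [0, 0, 0], "hand": 0}
    - {"translation": [0, 0, 0], "rot": [0, 0, 0], "hand": 0}
    - {"translation": [0, 0, 0], "rot": [0, 0, 0], "hand": 0}

```text
time: 28.3
ee_pos: [0.5537, 0.0303, 0.1166]
tcp_rot: [-180.0, -0.0, 167.4]
contact_force: [-0.5, 0.3, -6.7]
gripper_width: 0.179
grip_force: 30.0
```

```bash
python3 - <<'E'
from h import *
import pickle
M={n:robot.camera_model(n) for n in ("wrist","scene","side")};s=robot.sense()
I={n:robot.capture(n) for n in M}
for n in I: cv2.imwrite(f'pics/{n}15.png',I[n])
pickle.dump((M,s),open("m15.pkl","wb"))
print(s['time'],s['ee_pos'],s['tcp_rot'],s['contact_force'],delta([.5573,.0297,.0968],167.4))
R0=Rn.from_euler("xyz",s["tcp_rot"],degrees=True);np.set_printoptions(linewidth=230)
def show(n,P,h,st):
    g=cv2.cvtColor(I[n],cv2.COLOR_BGR2GRAY);e=proj(M[n],P)[0];u,v=np.round(e).astype(int);print(n,e,u-h,v-h);print(g[max(v-h,0):v+h+1:st,u-h:u+h+1:st])
T=lambda x,y,z:s["ee_pos"]+R0.apply(np.array([x,y,z])*1e-3)
show("wrist",T(60,1.2,-42),44,4)
show("scene",T(60,0,-42),14,1);show("scene",T(-110,0,-42),11,1)
show("side",T(60,0,-42),14,1);show("side",T(-110,0,-42),12,1)
E
```

```text
28.3 [0.55369539 0.03032365 0.11657339] [-1.79997956e+02 -2.91564684e-03  1.67394615e+02] [-0.52826122  0.30063806 -6.6756184 ] (array([-3.5,  0.5, 19.8]), array([-0.0001, -0.    , -0.0006]))
wrist [280.72816795 160.89040696] 237 117
[[191 192 176 129 158 195 205 205 209 235 234 235 233 169 146 143 141 135 118 175 168 134 131]
 [194 195 179 156 201 206 211 247 247 247 247 247 247 229 229 203 146 141 138 132 146 136 134]
 [193 194 167 200 207 247 247 247 247 247 247 247 247 235 230 230 230 220 139 135 120 135 134]
 [196 168 200 205 247 247 247 247 247 247 247 247 247 247 230 230 229 228 214 137 134 117 134]
 [200 195 207 246 247 247 247 247 247 247 247 247 247 247 232 231 230 230 230 190 136 130 131]
 [180 204 240 247 247 247 247 247 247 247 247 247 247 238 231 231 230 230 229 229 176 134 117]
 [190 205 247 247 247 247 247 247 247 215 177 173 203 213 226 230 230 229 228 228 226 134 126]
 [203 215 247 247 247 247 247 247 210 173 176 173 164 207 214 225 230 230 229 229 228 139 132]
 [206 245 247 247 247 247 247 175 179 209 155 168 197 195 204 204 230 231 230 229 229 175 134]
 [201 247 2
[... 12451 characters left out ...]
 203 186 145  80  61  63  68  80 109 133 135 128 120 112 104 113 129 137 136 127]
 [190 186 197 198 204 204 187 145  80  58  63  61  69  80  90  90  81  70  64  60  77  87  97 114 131]
 [195 194 202 206 204 208 193 144  80  60  65  66  66  54  63  58  63  61  56  61  61  61  63  70  85]
 [194 200 197 199 205 204 193 149  81  58  59  58  63  63  63  63  59  60  61  64  66  62  61  59  60]
 [200 198 200 202 199 202 198 161  97  62  63  61  66  64  62  63  64  66  64  62  61  63  55  61  66]
 [189 187 194 196 193 197 196 171 122  69  59  54  62  52  58  60  82  98  95  76  67  59  63  62  61]
 [180 187 198 202 197 191 189 175 152 116  95  77  67  73  84 106 135 155 151 127 103  99  92  79  70]]
```

The side view shows the bore and eye tops at (312,190) and (251.7,174), exactly where a level lever in the tool frame should be. The wrist view shows the spigot through the bore at (279,155.4), with the bore centre at (282,160.3). Computing the offsets.

```bash
python3 - <<'E'
from h import *
import pickle
M,s=pickle.load(open("m15.pkl","rb"));W,S,D=M["wrist"],M["scene"],M["side"]
zt=s["ee_pos"][2]+.0082+.034
r=lambda *a:np.round(ray(*a)[:2],4)
print("bore W",r(W,282,160.3,zt),"S",r(S,277.5,208.3,zt),"D",r(D,312,190.1,zt))
print("spig W",r(W,279,155.4,.09))
print("eye D",r(D,251.7,174.0,zt),"post D",r(D,(89.5)/4-.5+230,128.5/4-.5+165,.08))
# refine post/pin with side0: print patch
g=cv2.cvtColor(cv2.imread("pics/side0.png"),cv2.COLOR_BGR2GRAY);np.set_printoptions(linewidth=200)
print(g[191:204,243:262])
for P in ([.6646,.0057,.09],[.6646,.0057,.08],[.4987,.0428,.09]): print(proj(D,P),proj(S,P))
g=cv2.cvtColor(cv2.imread("pics/side11.png"),cv2.COLOR_BGR2GRAY);u,v=np.round(proj(D,[.4987,.0428,.085])[0]).astype(int);print(u-10,v-10);print(g[v-10:v+11,u-10:u+11])
g=cv2.cvtColor(cv2.imread("pics/scene0.png"),cv2.COLOR_BGR2GRAY);print(g[168:185,288:305])
E
```

```text
bore W [0.4952 0.0452] S [0.4957 0.0463] D [0.4955 0.0432]
spig W [0.4992 0.0426]
eye D [0.6613 0.0071] post D [0.6648 0.0026]
[[182 187 188 189 188 182 180 180 180 184 180 175 174 176 173 176 159 114  92]
 [180 186 191 190 192 185 180 183 183 181 178 177 175 177 176 171 166 148 123]
 [179 184 186 193 189 183 178 178 181 182 178 179 173 174 176 174 175 172 173]
 [182 184 185 188 188 183 182 177 157 151 164 176 177 172 176 177 176 181 179]
 [187 190 191 190 189 200 225 211 133 112 168 223 212 183 178 181 177 179 177]
 [185 186 192 191 198 234 255 254 136  99 218 255 255 209 178 183 177 181 181]
 [179 181 183 184 204 248 255 255 172 150 245 255 255 224 184 182 181 172 180]
 [174 176 179 178 188 241 255 255 244 248 255 255 254 208 181 186 183 183 179]
 [168 174 180 181 183 188 223 249 255 255 255 244 195 167 177 181 186 183 184]
 [170 172 177 185 177 153 140 165 182 192 180 155 138 164 181 188 188 191 184]
 [173 168 176 184 183 157 126 117 121 119 120 121 137 162 185 194 193 197 187]
 [175 173 175 184 190 168 131 124 121 128 126 127 144 171 193 197 193 190 183]
 [175 180 182 193 188 173
[... 2578 characters left out ...]
177 176 179 189 199 190 164 160 186 195 181 168 167 167 165]
 [171 170 168 165 171 194 213 197 155 152 191 206 183 160 153 151 149]
 [158 156 155 149 153 184 215 213 183 179 207 212 184 154 145 144 142]
 [151 162 166 156 148 164 200 221 220 217 218 203 171 149 144 144 143]
 [148 187 202 197 181 162 168 192 206 206 195 171 150 141 143 145 146]
 [154 207 229 230 220 179 140 139 149 151 146 138 136 138 142 145 146]
 [178 222 232 231 217 176 128 110 114 117 121 135 147 150 148 145 144]
 [211 227 226 209 178 146 117 110 115 118 127 153 178 184 176 165 155]
 [228 225 207 175 149 127 112 112 118 119 132 167 202 217 212 201 192]
 [231 219 187 159 141 124 113 113 117 120 135 174 211 223 223 222 224]]
```

>>> servo_tool:
  rows:
    - {"translation": [-1, -0.3, 4], "rot": [0, 0, 0], "hand": 0}
    - {"translation": [-2, -0.6, 9], "rot": [0, 0, 0], "hand": 0}
    - {"translation": [-3, -0.9, 14], "rot": [0, 0, 0], "hand": 0}
    - {"translation": [-3.9, -1.2, 18], "rot": [0, 0, 0], "hand": 0}
    - {"translation": [-3.9, -1.2, 19.8], "rot": [0, 0, 0], "hand": 0}

```text
time: 28.87
ee_pos: [0.557, 0.0276, 0.0957]
tcp_rot: [-180.0, -0.1, 167.3]
contact_force: [-0.3, -1.4, -7.5]
gripper_width: 0.177
grip_force: 30.0
```

>>> servo_tool:
  rows:
    - {"translation": [0, 0, 0], "rot": [0, 0, 0], "hand": 0}
    - {"translation": [0, 0, 0], "rot": [0, 0, 0], "hand": 0}
    - {"translation": [0, 0, 0], "rot": [0, 0, 0], "hand": 0}
    - {"translation": [0, 0, 0], "rot": [0, 0, 0], "hand": 0}
    - {"translation": [0, 0, 0], "rot": [0, 0, 0], "hand": 0}

```text
time: 29.28
ee_pos: [0.5575, 0.0278, 0.097]
tcp_rot: [-180.0, 0.0, 167.4]
contact_force: [0.7, 0.1, -7.6]
gripper_width: 0.181
grip_force: 30.0
```

>>> servo_tool:
  rows:
    - {"translation": [0, 0, 0], "rot": [0, 0, 0], "hand": 0}
    - {"translation": [0, 0, 0], "rot": [0, 0, 0], "hand": 0}
    - {"translation": [0, 0, 0], "rot": [0, 0, 0], "hand": 0}
    - {"translation": [0, 0, 0], "rot": [0, 0, 0], "hand": 0}
    - {"translation": [0, 0, 0], "rot": [0, 0, 0], "hand": 0}

```text
time: 29.7
ee_pos: [0.5573, 0.0278, 0.0968]
tcp_rot: [-180.0, 0.0, 167.3]
contact_force: [-0.5, -0.2, -7.6]
gripper_width: 0.179
grip_force: 30.0
```

```bash
python3 - <<'E'
from h import *
M={n:robot.camera_model(n) for n in ("wrist","scene","side")};s=robot.sense()
import pickle;pickle.dump((M,s),open("m16.pkl","wb"))
I={n:robot.capture(n) for n in M}
for n in I: cv2.imwrite(f'pics/{n}16.png',I[n])
print(s['time'],s['ee_pos'],s['tcp_rot'],s['contact_force'])
np.set_printoptions(linewidth=230);zt=s["ee_pos"][2]+.0422
b=[.4988,.0428,zt];e=[.6645,.0057,zt]
def show(n,P,h,st):
    g=cv2.cvtColor(I[n],cv2.COLOR_BGR2GRAY);q=proj(M[n],P)[0];u,v=np.round(q).astype(int);print(n,np.round(q,1),u-h,v-h);print(g[max(v-h,0):v+h+1:st,u-h:u+h+1:st])
show("wrist",b,42,3);show("side",b,10,1);show("side",e,9,1);show("scene",b,9,1)
print("spigot tip",proj(M["wrist"],[.4988,.0428,.09]))
E
```

```text
29.7 [0.55731809 0.02778633 0.09678043] [-1.79994313e+02  6.07737230e-04  1.67348389e+02] [-0.50633152 -0.23333159 -7.59686124]
wrist [282.1 160.1] 240 118
[[200 200 155 189 204 200 209 211 210 214 244 247 247 247 247 247 247 244 155 149 148 146 142 139 247 146 152 139 138]
 [197 197 157 161 200 211 211 215 246 247 247 247 247 247 247 247 247 247 231 207 158 148 146 142 133 140 135 138 138]
 [200 199 166 201 211 218 246 247 247 247 247 247 247 247 247 247 247 247 232 232 232 223 163 144 140 131 134 140 138]
 [195 168 202 210 213 247 247 247 247 247 247 247 247 247 247 247 247 247 237 233 233 233 232 157 145 141 131 131 137]
 [178 201 207 210 247 247 247 247 247 247 247 247 247 247 247 247 247 247 242 231 231 231 230 227 151 142 139 128 135]
 [190 210 211 247 247 247 247 247 247 247 247 247 247 247 247 247 247 247 247 233 232 232 232 232 224 144 142 135 130]
 [203 211 244 247 247 247 247 247 247 247 247 247 247 247 247 247 247 247 247 233 233 232 232 231 230 217 143 139 126]
 [207 221 247 247 247 247 247 247 247 247 247 247 237 217 217 219 247 247 234 234 233 233 232 232 231 231 199 1
[... 6762 characters left out ...]
3 242 241 218 156 135 153]
 [124 112 106 132 158 175 187 186 175 171 183 217 237 242 235 198 149 147 161]
 [120  99  89 113 150 194 228 235 233 232 236 241 243 240 219 165 142 158 170]
 [107  88  76  92 135 193 235 243 244 244 244 243 237 218 171 132 148 186 198]
 [ 98  83  72  75 107 157 203 228 234 235 234 225 196 158 119 113 165 217 229]
 [ 96  84  72  68  82 111 141 160 168 171 169 157 133 105  85 102 161 215 234]
 [ 95  87  77  68  75  92 105 106 102 102 102  98  89  78  75  95 138 183 212]
 [ 94  90  81  74  87 115 128 115  90  77  77  75  74  74  81  97 120 142 159]
 [ 92  89  85  89 114 147 156 131  94  75  73  74  77  86 100 112 119 124 126]]
spigot tip [[281.7119414  151.11047406]]
```

All three cameras put the bore within about 1 mm of the spigot and the side view puts the eye within about 1 mm of the post. The lever is level, 15 mm clear and still, so I'm handing in.

```bash
python3 -c "
from workcell import robot
print(robot.sign_off())"
```

```text
the job is handed in; nothing more can be done
None
```

The hub is home in the pocket with the thick ring flat on its shoulder, and the lever is held level about 15 mm above the spigot and post, lined up to within about 1 mm; handed in at about 30 s of the 61 s limit.

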